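# Set the mandrel tube to its mark and cover it with a saddle

### The job

Slide the steel mandrel tube along its wooden trough into the bore of the green block until the front edge of its red band is level with the block's face, the band itself still showing. Then lift the top yellow saddle off the nested stack without dragging the next ones along, and set it down (do not drop it) astride the tube, its feet on the two black rubber pads. Leave the other things on the bench where they are.

Things in the scene. Friction and masses are not known exactly. Their poses are not given: they have to be found in the camera images.
- cradle: Fixed cradle. Green block 90 mm wide (x), 80 high, y from -50 to 0, with a level through bore (diameter 34) along y. On its +y side, to y = 190, a wooden V-trough in line with the bore; level ledges beside it (|x| 17 to 40) are 37 mm above the bench. The trough runs across the robot's front, open end to the robot's left. Origin: bench level below the bore's mouth; z up; the tube goes in along -y.
- bore_mouth (a point): Centre of the bore's mouth, in the plane of the block's face, 42 mm above the bench; axes as the cradle's.
- pad_middle (a point): Midway between the two black rubber pads, which are the stretches of the ledges from y = 30 to 90 mm, level with the wood: 60 mm from the block's face, 37 mm above the bench; axes as the cradle's.
- tube: Steel tube, diameter 30, 200 mm long, 0.2 to 0.45 kg, loose in the trough with its axis at the bore's height, 42 mm. Its y runs from nose (towards the block) to tail. Origin: its centre. Both ends are shut flat, so the tail can be pushed; it slides with a few newtons of friction and stops where left. It may roll about y. Red band 6 mm wide; the blue band 50 mm behind it is for another job.
- tube_mark (a point): Point on the tube's axis at the front (nose-side) edge of the red band, 80 mm from the nose. It must come to the block's face.
- tube_tail (a point): Centre of the tube's flat, black tail end, 120 mm behind the front edge of the red band. Nothing stands behind it; above the ledges it is free to be pushed.
- stack_board: Fixed plywood board 110 x 100 x 8 mm that carries the stack of saddles. Origin: centre of its underside.
- saddle_top: Yellow saddle, a channel open downwards, 42 mm long (y), 44 high: on top a solid head 20 mm thick (a thin black line marks its lower edge), 32 wide (x), with flat upright end faces (normals along y); below, two 4 mm legs along the sides flare 20 degrees to 61 mm outer, 52 mm inner width at the feet. Origin: centre, at the level of the feet; z up. 50 to 80 g. The uppermost of three nested ones.
- saddle_mid: The middle saddle, alike, origin alike. The top one rests flat on its head, 20 mm higher, with about 1.5 mm of side play; their end faces are in line, so fingers reaching over 20 mm below the stack's top also hold this one. It must stay in the stack.
- saddle_low: The lowest saddle, alike, standing on the board (8 mm above the bench). It must stay.
- jar: White jar with black cap, 68 mm across, 75 mm high. Origin: centre of its underside. Leave alone.
- bottle: White glue bottle, 50 mm across, 130 mm high. Origin: centre of its underside. Leave alone.
- mallet: Mallet with wooden handle lying on the bench, 240 mm long. Leave alone.
- brush: Brush lying on the bench. Leave alone.
- awl: Awl with red handle lying on the bench, 150 mm long. Leave alone.
- burnisher: Turned wooden burnisher standing upright, 32 mm across, 80 mm high. Origin: centre of its underside. Leave alone.
There are look-alikes about, which are no part of the job. Leave any pink look-alike of the saddle_mid alone.

How it is judged:
By the outcome, as a careful person would: the job done as asked, in the order asked, and still so for the second after the job is handed in, with the robot touching nothing.
It also fails if it takes over 67 s, if anything falls off the work surface, if the arm or the gripper's body presses on something with over 40 N, if the wrist force passes 120 N, or if a joint passes its speed limit or range.

### The arm

A 7-joint arm with a two-finger parallel gripper is mounted at the origin on the work surface. World frame = base frame: x ahead of the robot, y to its left, z up, the work surface at z = 0. Lengths are in m, angles in rad, forces in N, time in s.
With the tool pointing down it reaches from about 0.4 to 0.85 m from the base axis. Payload 10.4 kg.
Tool frame: the origin (TCP) lies midway between the tips of the shut fingers; the grasp point (between the pads) lies 19 mm behind it; x points along the fingers, y is the direction in which the jaws open and shut, and the axes are right-handed (so a half turn about x gives the same grasp; the last joint's range is limited). The gripper opens to 87 mm and grips with 3 to 60 N. Pads are 19 mm wide; open, the fingers measure 117 mm over their backs; the gripper's body (75 mm by 190 mm) begins 51 mm behind the grasp point.
Start: joints at [1.296, 0.332, -0.065, 1.46, 0.022, 1.35, -0.088], TCP at [0.156, -0.605, 0.223] pointing down, gripper open.
Joint ranges: [-2.6, 2.6], [-0.5, 2.12], [-1.47, 1.34], [0.16, 2.42], [-1.27, 4.41], [0.06, 2.06], [-2.6, 2.6]. Speed limits (rad/s): [2.22, 2.22, 2.79, 2.79, 3.14, 3.14, 3.14].

### API

Orientations are given as a unit quaternion [x, y, z, w].
In Python, from bench import r gives the robot as it stands.
- The arm moves only by the shell command python3 -m jog 'ROWS' [OPENING] [FORCE]. ROWS is JSON, a list of rows, each an object with "slide": the shift along the tool's x, y, z in cm, a list of three; "roll": the turn about the tool's x in degrees. A call has 1 to 5 rows; each row is the pose to reach, as a shift and turn from the pose measured when the call began, along the tool's axes at that moment; what a row does not reach only later rows make up. A row lasts 1/12 s, in which the tool goes at most 41.7 mm and 7.16 degrees, less where a joint would pass 70% of its speed; a pose out of reach is approached as far as the arm can. A call with a gripper value outside its range is refused whole. OPENING is the closure, from 0 (fully open) to 1 (shut), set as the call begins (- or left out, the last holds). The fingers move at their own pace and stop on an object; FORCE is the grip in N (left out, the last holds). Time passes only in rows, so rows that repeat a pose let the fingers close. It gives the time, the measured TCP pose, the force and the opening at its end, in the units of the state.
- r.read_state(): the state, without advancing time (a new reading comes with each control period).
- r.camera(name): name is "scene" or "top" or "wrist"; returns the picture (480x640x3 uint8, red, green, blue); there is no depth.
- r.camera_info(name): a dict with "intrinsics" (3x3 intrinsics, pixels), "k1" (the pictures are not rectified: a ray, as slopes to the right and down, at radius r is drawn at 1 + k1 r^2 times it, then the intrinsics apply), "R" (3x3) and "t" (3): a world point X has camera coordinates R X + t; the wrist camera has in their place "hand_eye" (4x4, takes a point from camera to tool coordinates, whose origin is the TCP and whose axes are the tool frame's). Camera axes: x right, y down, z forward; pixel columns grow to the right and rows downward; lengths in m; the calibration is good to about 2 mm. A picture is of the moment at which its call begins: read the wrist's pose just before it. camera_info takes no time and is no camera call.
- r.close_job(): hands the job in, once; it reports no verdict.
The state is a dict: "time": time; "joint_positions": joint angles; "joint_vel": joint speeds; "joint_torque": joint torques, N m; "ee_pos": TCP position; "eef_rot": TCP orientation; "ft_force": force on the tool from outside, world axes, zero at the start; "torque": the same for the moment, N m; "width": finger opening in m.
Only numpy, scipy, OpenCV 4.12 (cv2) and the standard library are available. Lean on these libraries where they do the work, as an engineer would, in place of code of your own. Each camera call takes 0.05 s, during which the arm holds its last target.

## Working session

There is one attempt and no reset: what is moved stays moved. The work goes in short steps, Python scripts to look and compute and a shell command to move; the robot and the scene stay as the last step left them, time stands still between calls to the robot, and variables do not carry over. Pictures are saved under pics/ and viewed, and the job is handed in when it is done.

```bash
ls; mkdir -p pics
python3 - <<'E'
from bench import r
import cv2,numpy as np
np.set_printoptions(precision=4,suppress=True)
s=r.read_state();print(s)
for n in("scene","top","wrist"):
    im=r.camera(n);cv2.imwrite(f"pics/{n}0.png",im[:,:,::-1]);print(n,r.camera_info(n))
E
```

```text
pics
{'time': 0.0, 'joint_positions': array([ 1.2963,  0.3329, -0.0647,  1.4609,  0.0216,  1.3499, -0.0885]), 'joint_vel': array([ 0.0001,  0.0016, -0.0003, -0.0003,  0.0003,  0.001 ,  0.0001]), 'joint_torque': array([ -0.0007, -62.3241,   0.0245, -38.9902,  -0.0613,   0.0394,
         0.0001]), 'ee_pos': array([ 0.1557, -0.6049,  0.2217]), 'eef_rot': array([-0.7014, -0.0893,  0.7016, -0.0883]), 'ft_force': array([ 0.3769, -0.9058,  0.6655]), 'torque': array([ 0.0267,  0.026 , -0.0285]), 'width': 0.08710962735376364}
scene {'intrinsics': array([[436.5846,   0.    , 318.663 ],
       [  0.    , 436.5846, 238.0467],
       [  0.    ,   0.    ,   1.    ]]), 'k1': 0.02905260212468548, 'R': array([[-0.7198,  0.6941, -0.0107],
       [ 0.4605,  0.4659, -0.7555],
       [-0.5194, -0.5488, -0.655 ]]), 't': array([ 0.4295, -0.238 ,  1.1989])}
top {'intrinsics': array([[581.8907,   0.    , 320.4078],
       [  0.    , 581.8907, 236.7088],
       [  0.    ,   0.    ,   1.    ]]), 'k1': -0.06168255237742306, 'R': array([[-0.0261, -0.9996,  0.0101],
       [-0.9827,  0.0238, -0.1834],
       [ 0.1831, -0.0147, -0.983 ]]), 't': array([0.0093, 0.5986, 1.1213])}
wrist {'intrinsics': array([[404.5368,   0.    , 323.4263],
       [  0.    , 404.5368, 238.7525],
       [  0.    ,   0.    ,   1.    ]]), 'k1': -0.07405882091901957, 'hand_eye': array([[ 0.0005, -0.2461,  0.9692, -0.1636],
       [ 1.    , -0.0002, -0.0005,  0.0009],
       [ 0.0003,  0.9692,  0.2461, -0.0656],
       [ 0.    ,  0.    ,  0.    ,  1.    ]])}
```

View pics/scene0.png

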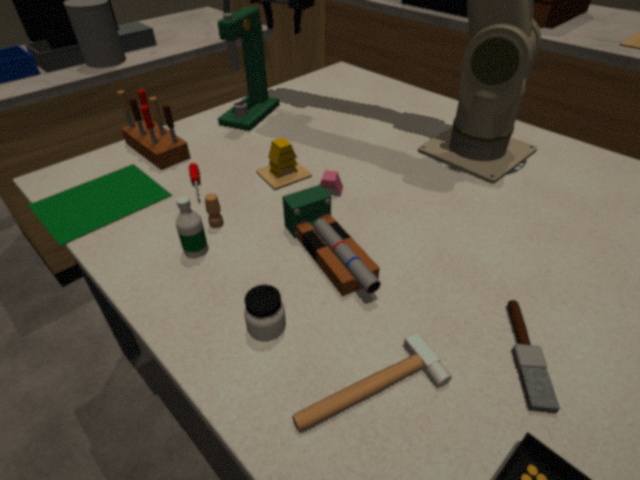

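View pics/top0.png

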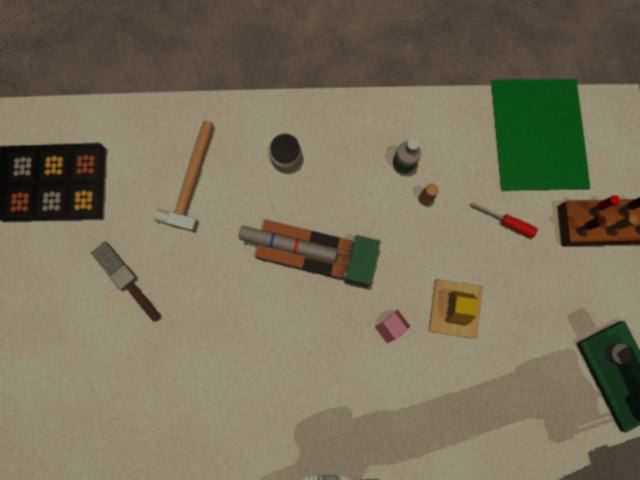

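View pics/wrist0.png

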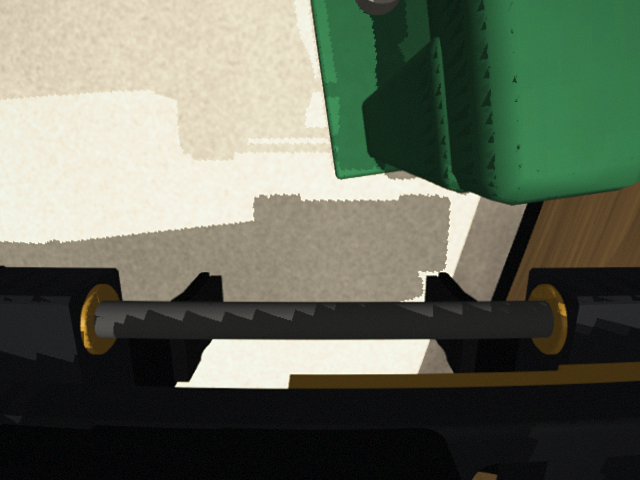

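```bash
cat > h.py <<'E'
from bench import r
import cv2,numpy as np
from scipy.spatial.transform import Rotation as Ro
np.set_printoptions(precision=4,suppress=True)
def cam(n,s=None):
    i=r.camera_info(n);K=i["intrinsics"];k=i["k1"]
    if n=="wrist":
        s=s or r.read_state()
        H=i["hand_eye"];Rt=Ro.from_quat(s["eef_rot"]).as_matrix()
        Rc=Rt@H[:3,:3];c=Rt@H[:3,3]+s["ee_pos"]
        return K,k,Rc.T,-Rc.T@c
    return K,k,i["R"],i["t"]
def proj(C,X):
    K,k,R,t=C;p=np.atleast_2d(X)@R.T+t;q=p[:,:2]/p[:,2:]
    q=q*(1+k*(q**2).sum(1,keepdims=True));return q@K[:2,:2].T+K[:2,2]
def ray(C,uv):
    K,k,R,t=C;u=cv2.undistortPoints(np.array([[uv]],float),K,np.array([k,0,0,0,0.]))[0,0]
    return -R.T@t,R.T@np.array([u[0],u[1],1])
def onz(C,uv,z):
    c,d=ray(C,uv);return c+d*(z-c[2])/d[2]
def tri(obs):
    A=np.zeros((3,3));b=np.zeros(3)
    for C,uv in obs:
        c,d=ray(C,uv);d/=np.linalg.norm(d);P=np.eye(3)-np.outer(d,d);A+=P;b+=P@c
    return np.linalg.solve(A,b)
def crop(im,x0,y0,x1,y1,f,name):
    c=cv2.resize(im[y0:y1,x0:x1,::-1],None,fx=f,fy=f,interpolation=cv2.INTER_CUBIC);cv2.imwrite(name,c)
E
python3 - <<'E'
import cv2
from h import crop
t=cv2.imread("pics/top0.png")[:,:,::-1];s=cv2.imread("pics/scene0.png")[:,:,::-1]
crop(t,230,200,490,360,3,"pics/tc.png");crop(s,240,120,400,300,3.3,"pics/sc.png")
E
```

```text
(no output)
```

View pics/tc.png

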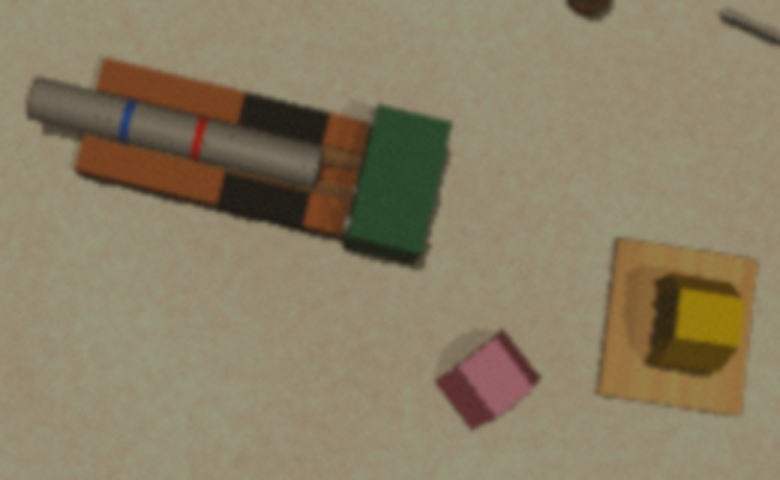

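View pics/sc.png

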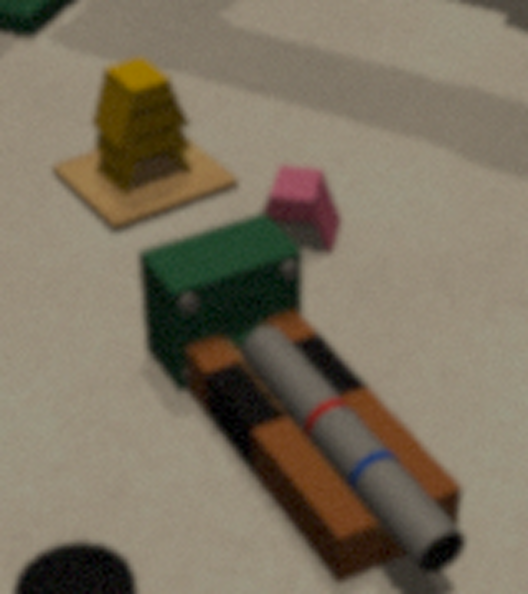

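```bash
cat > fit.py <<'E'
from h import *
from scipy.optimize import least_squares
T=cam("top");S=cam("scene")
print("top cam",-T[2].T@T[3],"scene cam",-S[2].T@S[3])
t=lambda u,v:(230+u/3,200+v/3)
s=lambda u,v:(240+u/3.3,120+v/3.3)
obs=[(T,t(380,105),(45,0,80)),(T,t(451,122),(45,-50,80)),(T,t(345,241),(-45,0,80)),
(T,t(103,60),(40,190,37)),(T,t(243,95),(40,90,37)),(T,t(328,114),(40,30,37)),
(S,s(142,252),(45,-50,80)),(S,s(267,217),(-45,-50,80)),(S,s(299,250),(-45,0,80)),
(S,s(330,553),(40,190,37)),(S,s(458,492),(-40,190,37)),
(S,s(253,446),(40,90,37)),(S,s(203,375),(40,30,37)),(S,s(356,384),(-40,30,37))]
def X(p,q): 
    c,n=np.cos(p[2]),np.sin(p[2]);q=np.array(q)/1000
    return np.array([p[0]+c*q[0]-n*q[1],p[1]+n*q[0]+c*q[1],q[2]])
f=lambda p:np.concatenate([proj(C,X(p,q))[0]-uv for C,uv,q in obs])
R_=least_squares(f,[.6,-.05,0],loss="soft_l1")
p=R_.x;print(p,np.degrees(p[2]));print(f(p).reshape(-1,2))
for nm,C,ims in(("top",T,"top0"),("scene",S,"scene0")):
    o=[q for q in obs if q[0] is C];g=lambda p:np.concatenate([proj(C,X(p,q))[0]-uv for _,uv,q in o])
    print(nm,least_squares(g,p).x)
# tube
w=lambda q:X(p,q)
def inv(P): 
    c,n=np.cos(p[2]),np.sin(p[2]);d=P[:2]-p[:2];return np.array([c*d[0]+n*d[1],-n*d[0]+c*d[1]])*1000
for n,uv in dict(red=(199,118),redR=(203,118+2),noset=(322,147),blue=(131,100),tailtop=(38,80)).items(): print(n,inv(onz(T,t(*uv),.057)))
print("tail center scene",inv(onz(S,s(441,547),.042)), onz(S,s(441,547),.042))
# saddle top z: 8+20+20+44=92mm
for uv in [(680,288),(742,294),(741,344),(675,341)]: print("sad",onz(T,t(*uv),.092))
for uv in [(105,83),(137,60),(168,73),(134,93)]: print("sadS",onz(S,s(*uv),.092))
for uv in [(616,238),(757,260),(742,414),(598,394)]: print("brd",onz(T,t(*uv),.008))
E
python3 fit.py
```

```text
top cam [0.3832 0.0115 1.2119] scene cam [1.0414 0.4707 0.6101]
[ 0.5525 -0.0622 -0.286 ] -16.38871621012311
[[ -1.2475   0.0407]
 [ -0.4598   0.7989]
 [ -0.9238  -1.5858]
 [ -0.0506  -2.174 ]
 [  0.025   -1.5505]
 [ -0.102   -0.4657]
 [ -0.4486  -0.3891]
 [ -0.183   -1.3431]
 [  1.312    0.5375]
 [  1.4137  -3.8638]
 [  0.2164  -0.3494]
 [ -0.9087  -4.8034]
 [  0.7204  -0.8699]
 [-11.3259 -15.282 ]]
top [ 0.5516 -0.0639 -0.2636]
scene [ 0.5566 -0.0533 -0.3094]
red [ 10.2305 112.5527]
redR [  9.6084 109.5951]
noset [12.5026 27.6747]
blue [ 10.2631 160.0439]
tailtop [  7.2465 224.4331]
tail center scene [ -5.1037 224.9441] [0.6111 0.155  0.042 ]
sad [ 0.4688 -0.2656  0.092 ]
sad [ 0.4638 -0.3058  0.092 ]
sad [ 0.4318 -0.3028  0.092 ]
sad [ 0.435  -0.2602  0.092 ]
sadS [ 0.4742 -0.2876  0.092 ]
sadS [ 0.4353 -0.2975  0.092 ]
sadS [ 0.432  -0.2663  0.092 ]
sadS [ 0.4687 -0.2615  0.092 ]
brd [ 0.5112 -0.2439  0.008 ]
brd [ 0.4931 -0.3418  0.008 ]
brd [ 0.3877 -0.3237  0.008 ]
brd [ 0.4043 -0.2251  0.008 ]
```

```bash
sed -i 's/s(356,384),(-40,30,37)/s(357,380),(-40,90,37)/' fit.py; python3 fit.py; python3 -c "
from h import *
s=r.read_state();print(s['time']);print(Ro.from_quat(s['eef_rot']).as_matrix())"
```

```text
top cam [0.3832 0.0115 1.2119] scene cam [1.0414 0.4707 0.6101]
[ 0.5526 -0.063  -0.2814] -16.123240016292304
[[-0.9421 -0.0508]
 [-0.1275  0.5956]
 [-0.407  -1.6259]
 [ 0.14   -1.8561]
 [ 0.2793 -1.4435]
 [ 0.1873 -0.4869]
 [-0.8025 -0.4462]
 [-0.6222 -1.4915]
 [ 0.9485  0.3469]
 [ 1.5209 -4.174 ]
 [ 0.1816 -0.7634]
 [-1.0046 -4.9899]
 [ 0.5122 -0.9978]
 [ 2.8509  2.1405]]
top [ 0.5516 -0.0639 -0.2636]
scene [ 0.556  -0.0606 -0.2856]
red [ 10.4192 113.2539]
redR [  9.7834 110.2992]
noset [12.298  28.3663]
blue [ 10.6718 160.7445]
tailtop [  7.9536 225.1469]
tail center scene [ -4.3941 225.7151] [0.6111 0.155  0.042 ]
sad [ 0.4688 -0.2656  0.092 ]
sad [ 0.4638 -0.3058  0.092 ]
sad [ 0.4318 -0.3028  0.092 ]
sad [ 0.435  -0.2602  0.092 ]
sadS [ 0.4742 -0.2876  0.092 ]
sadS [ 0.4353 -0.2975  0.092 ]
sadS [ 0.432  -0.2663  0.092 ]
sadS [ 0.4687 -0.2615  0.092 ]
brd [ 0.5112 -0.2439  0.008 ]
brd [ 0.4931 -0.3418  0.008 ]
brd [ 0.3877 -0.3237  0.008 ]
brd [ 0.4043 -0.2251  0.008 ]
0.15
[[-0.0003  0.2492 -0.9685]
 [ 0.001  -0.9685 -0.2492]
 [-1.     -0.001   0.0001]]
```

```bash
python3 -m jog '[{"slide":[-3.5,0,0],"roll":5},{"slide":[-7,0,0],"roll":10},{"slide":[-11,0,0],"roll":15},{"slide":[-14,0,0],"roll":20},{"slide":[-14,-0.5,-0.5],"roll":20}]'
cat > go.py <<'E'
import sys
from h import *
s=r.read_state();M=Ro.from_quat(s["eef_rot"]).as_matrix()
a=[float(v) for v in sys.argv[1:]]
d=M.T@(np.array(a[:3])-s["ee_pos"])*100
print("t",s["time"],"pos",s["ee_pos"],"tooly ang",np.degrees(np.arctan2(M[1,1],M[0,1])),"vert",M[2],"F",s["ft_force"],"w",s["width"]);print("slide cm",d)
if len(a)>3: print("roll",-((a[3]-np.degrees(np.arctan2(M[1,1],M[0,1]))+180)%360-180))
E
python3 go.py .44 -.28 .33 -96
```

```text
time: 0.57
ee_pos: [0.1589, -0.601, 0.3687]
eef_rot: [0.707, -0.04, -0.705, -0.034]
ft_force: [-0.2, -0.5, 0.5]
width: 0.0871
t 0.5667 pos [ 0.1589 -0.601   0.3687] tooly ang -95.97618433188062 vert [-1.      0.0075 -0.0029] F [-0.1711 -0.5055  0.4765] w 0.08710207906712708
slide cm [  3.6756 -34.8827 -24.607 ]
roll 0.023815668119368638
```

```bash
python3 -m jog '[{"slide":[0,-3,-2]},{"slide":[0,-6,-4]},{"slide":[0,-9.5,-6.5]},{"slide":[0,-13,-9]},{"slide":[0,-16,-11.5]}]' >/dev/null;  python3 go.py .44 -.28 .30 -96
```

```text
t 0.5667 pos [ 0.1589 -0.601   0.3687] tooly ang -95.97618433188062 vert [-1.      0.0075 -0.0029] F [-0.1711 -0.5055  0.4765] w 0.08710207906712708
slide cm [  6.6755 -34.9053 -24.5984]
roll 0.023815668119368638invalid input at $[0]: expected keys slide, roll
```

```bash
python3 -m jog '[{"slide":[0,-3,-2],"roll":0},{"slide":[0,-6,-4],"roll":0},{"slide":[0,-9.5,-6.5],"roll":0},{"slide":[0,-13,-9],"roll":0},{"slide":[0,-16,-11.5],"roll":0}]' >/dev/null;  python3 go.py .44 -.28 .30 -96
```

```text
t 0.9833 pos [ 0.2904 -0.4521  0.3677] tooly ang -96.0083626750786 vert [-1.      0.0077 -0.0026] F [ 0.6736 -0.0269  0.116 ] w 0.08718594244563056
slide cm [  6.6606 -18.7342 -13.0578]
roll -0.008362675078615212
```

```bash
python3 -m jog '[{"slide":[1,-3.5,-2.5],"roll":0},{"slide":[2,-7,-5],"roll":0},{"slide":[3,-10.5,-7.5],"roll":0},{"slide":[4,-14,-10],"roll":0},{"slide":[5.5,-17.5,-12],"roll":0}]' >/dev/null; python3 -m jog '[{"slide":[1,-1,-1],"roll":0},{"slide":[1,-1,-1],"roll":0},{"slide":[1,-1,-1],"roll":0}]' >/dev/null;  python3 - <<'E'
from h import *
import pickle
s=r.read_state();im=r.camera("wrist");cv2.imwrite("pics/w1.png",im[:,:,::-1]);pickle.dump(s,open("w1.pkl","wb"));print(s["ee_pos"],s["joint_vel"])
E
```

```text
[ 0.4332 -0.2895  0.3051] [ 0.0282 -0.0096  0.0403 -0.0219  0.0053  0.0068  0.0106]
```

View pics/w1.png

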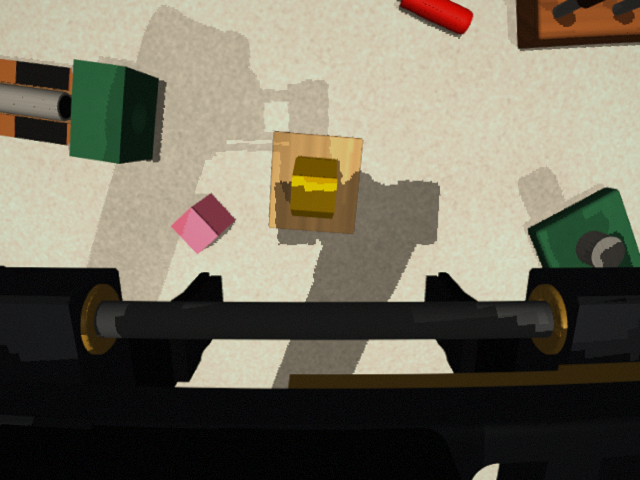

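Run:
```python
from h import *
im=cv2.imread("pics/w1.png")[:,:,::-1]
crop(im,255,120,375,240,5,"pics/w1a.png");crop(im,0,50,170,170,4.5,"pics/w1b.png")
```

```text
(no output)
```

View pics/w1a.png

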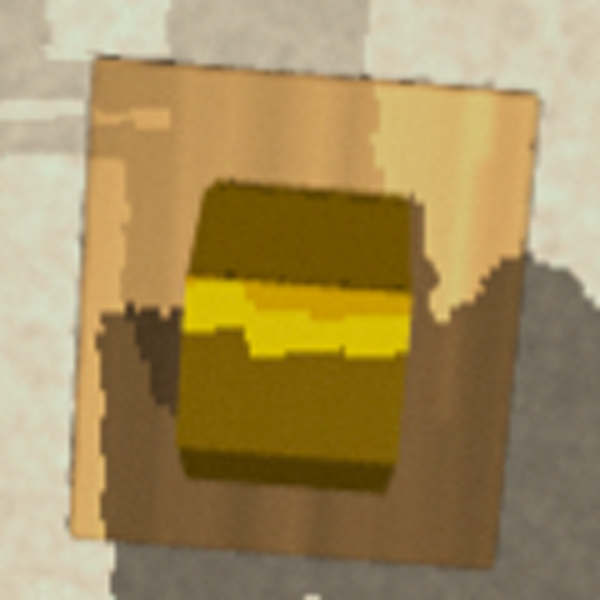

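View pics/w1b.png

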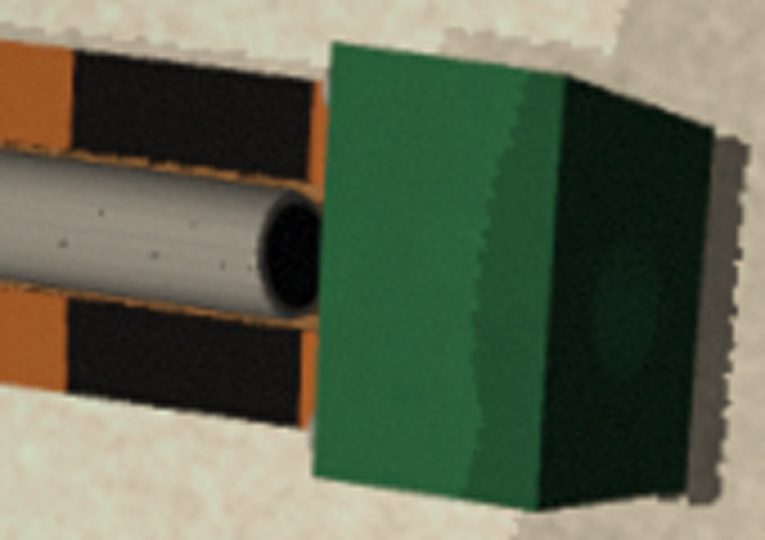

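Run:
```python
from h import *
import pickle
W=cam("wrist",pickle.load(open("w1.pkl","rb")))
def quad(pts,z,o,f):
    P=np.array([onz(W,(o[0]+u/f,o[1]+v/f),z)[:2] for u,v in pts])
    print(P.mean(0),"len",[np.linalg.norm(P[i]-P[(i+1)%4]).round(4) for i in range(4)],"ang",[np.degrees(np.arctan2(*(P[(i+1)%4]-P[i])[::-1])).round(1) for i in range(4)]);return P
quad([(185,278),(412,292),(395,465),(178,450)],.092,(255,120),5)
quad([(95,58),(540,93),(495,568),(70,538)],.008,(255,120),5)
P=quad([(333,42),(565,75),(538,510),(313,475)],.08,(0,50),4.5)
print("mouth",(P[0]+P[3])/2)
o=(0,50);f=4.5
# pad corners y=30 / 90 outer x=±40 z=.037
for u,v in [(75,50),(315,80),(303,428),(65,392)]: print(onz(W,(o[0]+u/f,o[1]+v/f),.037))
```

```text
[ 0.4473 -0.2845] len [np.float64(0.0421), np.float64(0.0327), np.float64(0.0411), np.float64(0.0324)] ang [np.float64(-99.5), np.float64(168.9), np.float64(80.0), np.float64(-9.2)]
[ 0.4476 -0.2848] len [np.float64(0.099), np.float64(0.1089), np.float64(0.0996), np.float64(0.1092)] ang [np.float64(-100.3), np.float64(169.8), np.float64(79.9), np.float64(-10.5)]
[ 0.5457 -0.0889] len [np.float64(0.0499), np.float64(0.0894), np.float64(0.0504), np.float64(0.0895)] ang [np.float64(-105.5), np.float64(164.8), np.float64(74.6), np.float64(-15.6)]
mouth [ 0.5524 -0.0647]
[0.6143 0.0114 0.037 ]
[ 0.5987 -0.0464  0.037 ]
[ 0.5216 -0.0259  0.037 ]
[0.5379 0.0331 0.037 ]
```

```bash
python3 go.py .6245 .2007 .2 -105.2
```

```text
t 1.7 pos [ 0.4326 -0.2908  0.3057] tooly ang -96.0052884781064 vert [-1.      0.0085 -0.0029] F [-0.4826  0.0419  0.9751] w 0.08720822253645119
slide cm [ 10.1815 -50.9771 -13.9099]
roll 9.194711521893623
```

```bash
python3 -m jog '[{"slide":[0,-4,-1],"roll":2},{"slide":[0,-8,-2],"roll":4},{"slide":[0,-12,-3],"roll":6},{"slide":[0,-16,-4],"roll":9},{"slide":[0,-20,-5.5],"roll":9.2}]' 1 20 >/dev/null; python3 go.py .6245 .2007 .2 -105.2
```

```text
t 2.1167 pos [ 0.5076 -0.0987  0.3053] tooly ang -105.58802190691343 vert [-0.9999  0.0088 -0.0058] F [ 1.3778 -0.6584 -0.5933] w 0.061535877178144
slide cm [ 10.2611 -32.0744  -3.156 ]
roll -0.38802190691342275
```

```bash
python3 -m jog '[{"slide":[0,-4,-0.5],"roll":0},{"slide":[0,-8,-1],"roll":-0.3},{"slide":[0,-12,-1.5],"roll":-0.3},{"slide":[0,-16,-2],"roll":-0.3},{"slide":[0,-20,-2.5],"roll":-0.3}]' >/dev/null; python3 go.py .6245 .2007 .2 -105.2
```

```text
t 2.5333 pos [0.5864 0.0866 0.3043] tooly ang -105.5076489346293 vert [-0.9999  0.0093 -0.0071] F [ 0.2539 -0.4187  0.2625] w 0.02817630853612694
slide cm [ 10.3168 -12.1049  -0.5455]
roll -0.30764893462929876
```

```bash
python3 -m jog '[{"slide":[1,-4,-0.2],"roll":-0.3},{"slide":[3,-8,-0.4],"roll":-0.3},{"slide":[6,-11,-0.5],"roll":-0.3},{"slide":[8,-12,-0.5],"roll":-0.3},{"slide":[8,-12,-0.5],"roll":-0.3}]' >/dev/null; python3 -m jog '[{"slide":[0,0,0],"roll":0},{"slide":[0,0,0],"roll":0}]' >/dev/null;python3 - <<'E'
from h import *
import pickle
s=r.read_state();im=r.camera("wrist");cv2.imwrite("pics/w2.png",im[:,:,::-1]);pickle.dump(s,open("w2.pkl","wb"));print(s["ee_pos"],s["joint_vel"])
E
python3 go.py .6245 .2007 .1 -105.2
```

```text
[0.6228 0.1989 0.2179] [ 0.0114 -0.0217 -0.005  -0.0139 -0.0015  0.0032 -0.0019]
t 3.1667 pos [0.6231 0.1989 0.2187] tooly ang -105.23345532282318 vert [-0.9999  0.0128 -0.0018] F [-0.2074 -0.5093  0.7906] w 0.00022152169218925713
slide cm [11.8696 -0.359  -0.066 ]
roll -0.03345532282315844
```

View pics/w2.png

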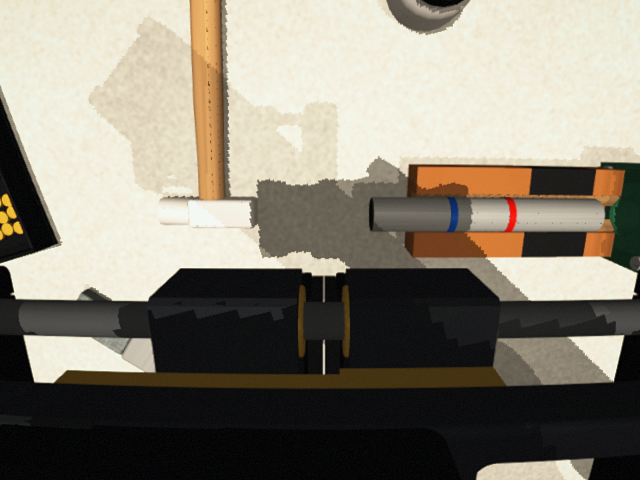

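Run:
```python
from h import *
import pickle
W=cam("wrist",pickle.load(open("w2.pkl","rb")))
m=np.array([.5524,-.0647]);a=np.radians(-15.2);Y=np.array([-np.sin(a),np.cos(a)]);X=np.array([np.cos(a),np.sin(a)])
im=cv2.imread("pics/w2.png")[:,:,::-1];crop(im,360,150,640,270,2.8,"pics/w2a.png")
for n,uv,z in [("tail",(372,214),.057),("red front",(517,214),.057),("nose",(604,215),.057),("malletR",(256,212),.03),("tailN",(372,230),.042),("tailF",(372,197),.042),("noseN",(604,231),.042),("noseF",(604,199),.042)]:
    p=onz(W,uv,z)[:2]-m;print(n,p@X*1000,p@Y*1000)
```

```text
tail 3.4016864990289095 229.70466267251044
red front 3.3795754577412156 107.7530584559904
nose 2.732571359273012 29.14071061147224
malletR 0.40612938330672477 328.5022306034131
tailN -13.483545310842747 227.27104097340793
tailF 15.189949019726868 228.07391775607576
noseN -14.866839255156284 15.277405070774794
noseF 14.296366688176668 20.26911841485047
```

View pics/w2a.png

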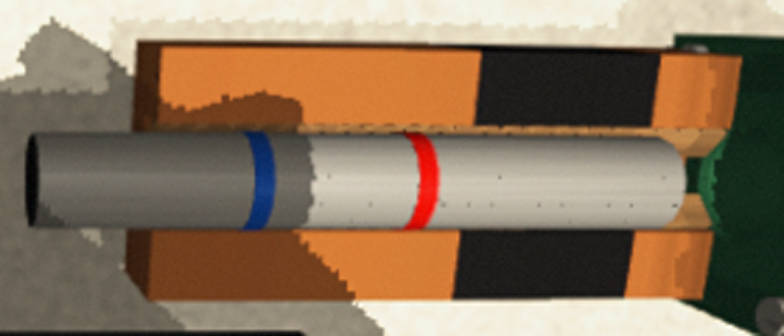

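```bash
python3 go.py .6203 .1843 .044 -105.2; python3 -m jog '[{"slide":[4,0.5,0],"roll":0},{"slide":[8,1,0],"roll":0},{"slide":[12,1.4,0],"roll":0},{"slide":[15,1.4,0],"roll":0},{"slide":[17.2,1.4,0.2],"roll":0}]';python3 -m jog '[{"slide":[0,0,0],"roll":0}]';python3 go.py .6203 .1843 .044 -105.2
```

```text
t 3.1667 pos [0.6231 0.1989 0.2187] tooly ang -105.23345532282318 vert [-0.9999  0.0128 -0.0018] F [-0.2074 -0.5093  0.7906] w 0.00022152169218925713
slide cm [17.4908  1.2621 -0.0815]
roll -0.03345532282315844
time: 3.58
ee_pos: [0.6177, 0.1805, 0.0456]
eef_rot: [0.701, -0.1, -0.701, -0.09]
ft_force: [-0.2, -0.0, -0.1]
width: 0.0005
time: 3.67
ee_pos: [0.616, 0.1781, 0.0425]
eef_rot: [-0.699, 0.102, 0.702, 0.09]
ft_force: [-1.4, -0.1, -0.5]
width: 0.0003
t 3.6667 pos [0.616  0.1781 0.0425] tooly ang -105.53383315383637 vert [-0.9998  0.0174  0.0014] F [-1.3994 -0.064  -0.5126] w 0.0002975958095647425
slide cm [-0.1641 -0.7096 -0.2484]
roll -0.33383315383636614
```

```bash
cat > cr.py <<'E'
import sys
from h import *
m=np.array([.5524,-.0647]);a=np.radians(-15.2);Y=np.array([-np.sin(a),np.cos(a)]);X=np.array([np.cos(a),np.sin(a)])
if __name__=="__main__":
    s=r.read_state();p=s["ee_pos"][:2]-m
    print("cradle mm",p@X*1000,p@Y*1000,s["ee_pos"][2]*1000,"Fy",s["ft_force"][:2]@Y,"Fx",s["ft_force"][:2]@X,"Fz",s["ft_force"][2])
    if len(sys.argv)>1:
        x,y,z=[float(v)/1000 for v in sys.argv[1:4]];q=m+x*X+y*Y
        sys.argv[1:]=[str(q[0]),str(q[1]),str(z)]+(sys.argv[4:] or ["-105.2"])
        exec(open("go.py").read())
E
python3 cr.py 0 240 42.5; python3 -m jog '[{"slide":[0,0.2,-0.15],"roll":-0.1},{"slide":[0,0.4,-0.2],"roll":-0.3},{"slide":[0,0.6,-0.2],"roll":-0.3},{"slide":[0,0.8,-0.2],"roll":-0.3}]'; python3 cr.py 0 130 42.5
```

```text
cradle mm -2.288298426576116 250.98337735747057 42.48635558788878 Fy -0.4286612476064486 Fx -1.3336569083871208 Fz -0.5125689280956724
t 3.6667 pos [0.616  0.1781 0.0425] tooly ang -105.53383315383637 vert [-0.9998  0.0174  0.0014] F [-1.3994 -0.064  -0.5126] w 0.0002975958095647425
slide cm [ 0.0174  1.0968 -0.2353]
roll -0.33383315383636614
time: 4.0
ee_pos: [0.6171, 0.1696, 0.0447]
eef_rot: [-0.7, 0.1, 0.701, 0.088]
ft_force: [-0.7, 0.7, 0.5]
width: 0.0008
cradle mm 0.9913592368964441 243.06976965074372 44.71653465660458 Fy 0.4809753083408065 Fx -0.860473045906875 Fz 0.46496417409121443
t 4.0 pos [0.6171 0.1696 0.0447] tooly ang -105.278961488454 vert [-0.9999  0.0161 -0.0012] F [-0.7043  0.6898  0.465 ] w 0.0007768093697475692
slide cm [ 0.4033 11.3021  0.0841]
roll -0.07896148845401285
```

```bash
python3 -m jog '[{"slide":[0.1,0.5,0],"roll":0},{"slide":[0.2,1.0,0],"roll":0},{"slide":[0.25,1.5,0.05],"roll":0},{"slide":[0.25,2,0.05],"roll":0},{"slide":[0.25,2.5,0.05],"roll":0}]'; python3 cr.py 0 130 43
```

```text
time: 4.42
ee_pos: [0.6101, 0.1454, 0.0429]
eef_rot: [-0.701, 0.099, 0.701, 0.088]
ft_force: [1.9, 2.9, 0.7]
width: 0.0004
cradle mm 0.5719777642979249 217.85343878319662 42.935118350643286 Fy 3.350158990756478 Fx 1.0942144178001465 Fz 0.6964975445477176
t 4.4167 pos [0.6101 0.1454 0.0429] tooly ang -105.2694853599512 vert [-0.9999  0.0155 -0.0018] F [1.9343 2.9461 0.6965] w 0.0004207164764447744
slide cm [0.1298 8.7844 0.0468]
roll -0.06948535995121574
```

```bash
python3 -m jog '[{"slide":[0.02,1,0],"roll":0},{"slide":[0.04,2,0.01],"roll":0},{"slide":[0.06,3,0.02],"roll":0},{"slide":[0.07,4,0.02],"roll":0},{"slide":[0.09,5,0.03],"roll":0}]'; python3 -m jog '[{"slide":[0,0,0],"roll":0}]'; python3 cr.py 0 130 43
python3 - <<'E'
from h import *
import pickle
s=r.read_state();im=r.camera("wrist");cv2.imwrite("pics/w3.png",im[:,:,::-1]);pickle.dump(s,open("w3.pkl","wb"))
E
```

```text
time: 4.83
ee_pos: [0.5963, 0.0958, 0.0427]
eef_rot: [-0.701, 0.1, 0.701, 0.089]
ft_force: [2.0, 2.7, 1.1]
width: 0.0002
time: 4.92
ee_pos: [0.5958, 0.0927, 0.0425]
eef_rot: [-0.7, 0.101, 0.701, 0.089]
ft_force: [0.8, 0.6, -0.6]
width: 0.0004
cradle mm 0.5713720087192065 163.30036616398039 42.50087120220934 Fy 0.7575568273600077 Fx 0.6029734439414486 Fz -0.6300681956869014
t 4.9167 pos [0.5958 0.0927 0.0425] tooly ang -105.44190858715722 vert [-0.9998  0.0176 -0.0013] F [ 0.7805  0.573  -0.6301] w 0.0003763859644375307
slide cm [0.0087 3.3306 0.0431]
roll -0.2419085871572122
```

View pics/w3.png

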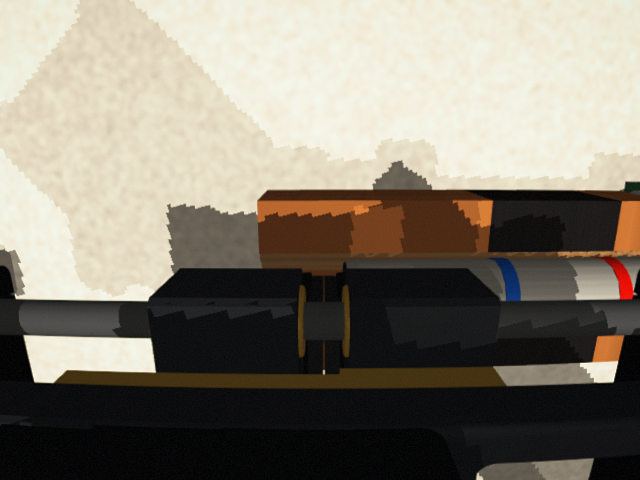

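```bash
cat > cyl.py <<'E'
from cr import *
def cyl(C,uv):  # ray with cylinder r15 axis z=.042,x=0 -> cradle y mm
    c,d=ray(C,uv);o=np.array([(c[:2]-m)@X,(c[:2]-m)@Y,c[2]-.042]);e=np.array([d[:2]@X,d[:2]@Y,d[2]])
    A=e[0]**2+e[2]**2;B=o[0]*e[0]+o[2]*e[2];D=B*B-A*(o[0]**2+o[2]**2-.015**2)
    t=(-B-np.sqrt(max(D,0)))/A;return (o+t*e)*1000,D>0
E
python3 - <<'E'
from cyl import *
import pickle
W=cam("wrist",pickle.load(open("w3.pkl","rb")))
im=cv2.imread("pics/w3.png")[:,:,::-1];crop(im,480,240,640,310,5,"pics/w3a.png")
for uv in [(519,280),(519,290),(502,280),(630,270),(632,285),(632,295)]: print(uv,cyl(W,uv))
E
```

```text
(519, 280) (array([ 9.7274, 81.6851, 11.4183]), np.True_)
(519, 290) (array([ 6.2195, 82.3511, 13.6499]), np.True_)
(502, 280) (array([ 9.8306, 88.9321, 11.3295]), np.True_)
(630, 270) (array([12.1951, 29.9309,  8.7338]), np.True_)
(632, 285) (array([ 7.0403, 31.5   , 13.2452]), np.True_)
(632, 295) (array([ 3.087 , 31.8064, 14.6789]), np.True_)
```

View pics/w3a.png

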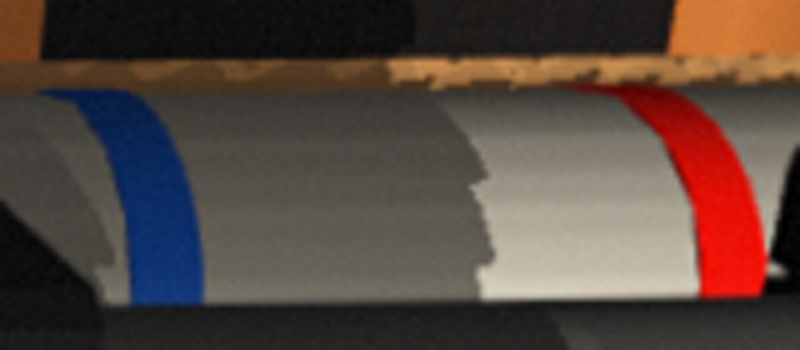

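```bash
python3 -m jog '[{"slide":[0,0.7,0],"roll":-0.1},{"slide":[0,1.3,0],"roll":-0.2},{"slide":[0,1.9,0.02],"roll":-0.2},{"slide":[0,2.3,0.04],"roll":-0.2},{"slide":[0,2.3,0.04],"roll":-0.2}]'; python3 -m jog '[{"slide":[0,0,0],"roll":0}]'; python3 cr.py 0 132 43
```

```text
time: 5.38
ee_pos: [0.5891, 0.0698, 0.0427]
eef_rot: [-0.7, 0.101, 0.701, 0.088]
ft_force: [-0.7, -0.6, -0.1]
width: 0.0004
time: 5.47
ee_pos: [0.589, 0.0695, 0.0427]
eef_rot: [-0.7, 0.101, 0.701, 0.088]
ft_force: [1.1, 2.4, 0.9]
width: 0.0003
cradle mm 0.10726618102632757 139.1294057285902 42.73763944044753 Fy 2.58147467772997 Fx 0.4875358633003938 Fz 0.8861653240684784
t 5.4667 pos [0.589  0.0695 0.0427] tooly ang -105.32048923368056 vert [-0.9998  0.0189 -0.0009] F [1.1473 2.3633 0.8862] w 0.0003147374622447253
slide cm [-0.0128  0.7133  0.0092]
roll -0.12048923368055853
```

```bash
python3 -m jog '[{"slide":[-3,-0.4,0],"roll":0},{"slide":[-7,0,0],"roll":0},{"slide":[-10,4,0],"roll":0},{"slide":[-13,8,0],"roll":0},{"slide":[-15,10,0],"roll":0}]'>/dev/null; python3 -m jog '[{"slide":[0,0,0],"roll":0},{"slide":[0,0,0],"roll":0},{"slide":[0,0,0],"roll":0}]'>/dev/null; python3 cr.py 0 132 43
python3 - <<'E'
from h import *
import pickle
s=r.read_state();im=r.camera("wrist");cv2.imwrite("pics/w4.png",im[:,:,::-1]);pickle.dump(s,open("w4.pkl","wb"));print(s["joint_vel"])
crop(im,240,150,440,280,4,"pics/w4a.png")
im=r.camera("top");cv2.imwrite("pics/top4.png",im[:,:,::-1])
E
```

```text
cradle mm -1.041769311161539 43.37644314198913 193.03687856012243 Fy 0.5310377798076094 Fx -0.9719486511953078 Fz 0.10866724644024922
t 6.1333 pos [ 0.5628 -0.0226  0.193 ] tooly ang -105.2522235940161 vert [-0.9998  0.0194 -0.0001] F [-0.7987  0.7673  0.1087] w 0.00014013326963645674
slide cm [14.8286 -9.1524 -0.0941]
roll -0.05222359401608401
[-0.022   0.0213 -0.0111  0.0145 -0.0004 -0.0021 -0.0008]
```

View pics/w4.png

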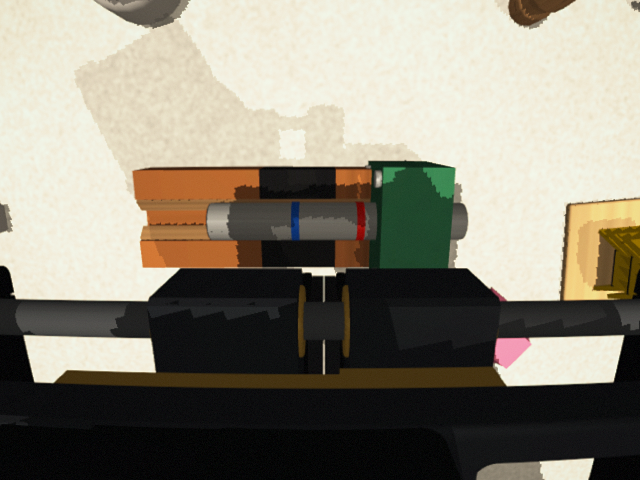

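View pics/w4a.png

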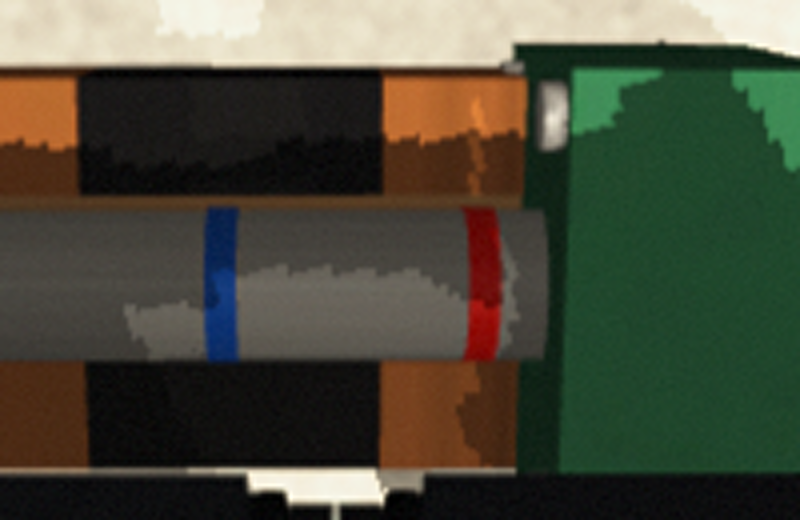

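Run:
```python
from cyl import *
import pickle
W=cam("wrist",pickle.load(open("w4.pkl","rb")))
im=cv2.imread("pics/w4.png").astype(int)
f=lambda u,v:(240+u/4-.4,150+v/4-.4)
for n,u,v in [("bluef",237,285),("blueb",207,285),("redb",466,285),("redf",500,285),("face",546,285),("redf",499,340),("face",545,340)]: print(n,cyl(W,f(u,v)))
# pad edges & ledge-face joint, z=.037
for n,u,v in [("y90",80,120),("y30",381,120),("face",525,120),("y90",88,430),("y30",380,430),("face",517,430)]:
    p=onz(W,f(u,v),.037)[:2]-m;print(n,p@X*1000,p@Y*1000)
for row in (215,222,230): print(row,[tuple(im[row,c][::-1]) for c in range(352,382)])
```

```text
bluef (array([ 3.0251, 57.997 , 14.6918]), np.True_)
blueb (array([ 3.056 , 63.6631, 14.6854]), np.True_)
redb (array([ 2.8107, 14.6452, 14.7343]), np.True_)
redf (array([ 2.7821,  8.1795, 14.7397]), np.True_)
face (array([ 2.7446, -0.5866, 14.7468]), np.True_)
redf (array([-8.5385,  7.8214, 12.3326]), np.True_)
face (array([-8.6   , -1.0976, 12.2898]), np.True_)
y90 32.23973936674627 89.1917330426512
y30 31.966738374115927 29.999842400209914
face 31.920650054744378 1.5377765809308583
y90 -31.33161905031228 90.01219842734564
y30 -31.730402345060277 29.85197267052176
face -31.944906518466286 1.4812190372968241
215 [(np.int64(70), np.int64(67), np.int64(61)), (np.int64(71), np.int64(66), np.int64(59)), (np.int64(71), np.int64(69), np.int64(62)), (np.int64(72), np.int64(70), np.int64(65)), (np.int64(75), np.int64(66), np.int64(58)), (np.int64(91), np.int64(34), np.int64(31)), (np.int64(105), np.int64(6), np.int64(4)), (np.int64(104), np.int64(3), np.int64(5)), (np.int64(108), np.int64(15), np.int64(11)), (np.int64(107), np.int64(10), np.int64(10)), (np.int64(107), np.int64(9), np.int64(
[... 2809 characters left out ...]
.int64(99), np.int64(93), np.int64(85)), (np.int64(84), np.int64(81), np.int64(72)), (np.int64(79), np.int64(75), np.int64(69)), (np.int64(77), np.int64(73), np.int64(67)), (np.int64(70), np.int64(66), np.int64(60)), (np.int64(69), np.int64(65), np.int64(60)), (np.int64(71), np.int64(68), np.int64(62)), (np.int64(68), np.int64(67), np.int64(59)), (np.int64(70), np.int64(67), np.int64(60)), (np.int64(68), np.int64(64), np.int64(59)), (np.int64(64), np.int64(62), np.int64(57)), (np.int64(22), np.int64(37), np.int64(25)), (np.int64(15), np.int64(34), np.int64(22)), (np.int64(15), np.int64(35), np.int64(23)), (np.int64(18), np.int64(38), np.int64(24)), (np.int64(30), np.int64(64), np.int64(40))]
```

```bash
python3 cr.py 0 142 43; python3 -m jog '[{"slide":[0,-4,-0.1],"roll":0},{"slide":[2,-8,-0.1],"roll":0},{"slide":[5,-10.2,-0.1],"roll":0},{"slide":[8,-10.2,-0.1],"roll":0},{"slide":[11,-10.2,-0.1],"roll":0}]'>/dev/null; python3 -m jog '[{"slide":[0,0,0],"roll":0}]'>/dev/null;  python3 cr.py 0 142 43
```

```text
cradle mm -1.5582693298060273 44.28543142625438 192.20620244573954 Fy -0.5379425547372374 Fx 0.800626626404043 Fz -0.5762553886361702
t 6.2333 pos [ 0.5625 -0.0216  0.1922] tooly ang -105.14407780829666 vert [-0.9998  0.0192  0.0015] F [ 0.6316 -0.729  -0.5763] w 0.0008174273378509943
slide cm [ 14.7302 -10.0557  -0.1869]
roll 0.05592219170335966
cradle mm -6.771851842902191 147.32257809114543 71.23136591247606 Fy -1.507939091385092 Fx -0.4025097770816072 Fz -0.9074532222998014
t 6.7333 pos [0.5845 0.0792 0.0712] tooly ang -104.6595113453083 vert [-0.9997  0.0211  0.0129] F [-0.7838 -1.3497 -0.9075] w 0.0007780632106336552
slide cm [ 2.825   0.4789 -0.7086]
roll 0.5404886546916998
```

```bash
python3 -m jog '[{"slide":[1,0,-0.4],"roll":0.3},{"slide":[2,0,-0.7],"roll":0.5},{"slide":[2.8,0,-0.7],"roll":0.5},{"slide":[2.8,0,-0.7],"roll":0.5},{"slide":[2.8,0,-0.7],"roll":0.5}]'>/dev/null;  python3 cr.py 0 130.9 43
```

```text
cradle mm -0.08328115170159328 146.98819240676357 43.56282010336623 Fy 0.06228036454733519 Fx -0.045294188714014846 Fz -0.29096200103752445
t 7.15 pos [0.5909 0.0772 0.0436] tooly ang -105.15008848241384 vert [-0.9997  0.0211  0.0127] F [-0.0274  0.072  -0.291 ] w 0.0003414539452474919
slide cm [ 0.0901  1.6073 -0.0081]
roll 0.04991151758616752
```

```bash
python3 -m jog '[{"slide":[0,0.6,0],"roll":0},{"slide":[0.02,1.0,0],"roll":0},{"slide":[0.02,1.3,0],"roll":0},{"slide":[0.02,1.45,0],"roll":0},{"slide":[0.02,1.5,0],"roll":0}]'>/dev/null;  python3 cr.py 0 130.9 43
```

```text
cradle mm 0.3878915292290855 132.01935007125437 44.33957292244101 Fy 2.861231063211228 Fx 0.8248774835797961 Fz 1.4791080609668525
t 7.5667 pos [0.5874 0.0626 0.0443] tooly ang -105.17312493115492 vert [-0.9997  0.0203  0.0114] F [1.5462 2.5449 1.4791] w 0.0007479198168939035
slide cm [0.1366 0.1092 0.0373]
roll 0.026875068845072292
```

```bash
python3 -m jog '[{"slide":[0.1,0.05,0],"roll":0},{"slide":[0.1,0.1,0],"roll":0},{"slide":[0.1,0.1,0],"roll":0},{"slide":[0.1,0.1,0],"roll":0}]'>/dev/null;  python3 cr.py 0 130.9 43
```

```text
cradle mm 0.4841499402224794 131.15852947693455 43.433483274847234 Fy 3.497609897029429 Fx 0.22350503939063915 Fz 1.7940308619855452
t 7.9 pos [0.5873 0.0617 0.0434] tooly ang -105.16691114035261 vert [-0.9997  0.0201  0.0112] F [1.1327 3.3167 1.794 ] w 0.000580810529577754
slide cm [0.0444 0.0249 0.0479]
roll 0.03308885964739261
```

Within 0.3 mm of the planned stop. Back off and look.

```bash
python3 -m jog '[{"slide":[-1,-0.5,0],"roll":0},{"slide":[-4,-0.5,0],"roll":0},{"slide":[-8,0,0],"roll":0},{"slide":[-12,4,0],"roll":0},{"slide":[-15,8,0],"roll":0}]'>/dev/null; python3 -m jog '[{"slide":[0,2,0.2],"roll":0},{"slide":[0,4,0.2],"roll":0},{"slide":[0,4,0.2],"roll":0},{"slide":[0,4,0.2],"roll":0},{"slide":[0,4,0.2],"roll":0}]'>/dev/null; python3 cr.py 0 132 43
python3 - <<'E'
from h import *
import pickle
s=r.read_state();im=r.camera("wrist");cv2.imwrite("pics/w5.png",im[:,:,::-1]);pickle.dump(s,open("w5.pkl","wb"))
crop(im,220,150,420,280,4,"pics/w5a.png")
E
```

```text
cradle mm -0.5746147358587327 34.17496725674577 183.91761000358332 Fy 0.1430285210398416 Fx -0.0587946545807914 Fz 1.5339646103016726
t 8.7333 pos [ 0.5608 -0.0316  0.1839] tooly ang -104.89588106298748 vert [-0.9998  0.0192  0.0107] F [-0.0192  0.1534  1.534 ] w 0.000514997267372207
slide cm [ 13.8996 -10.0505  -0.2582]
roll 0.3041189370125039
```

View pics/w5a.png

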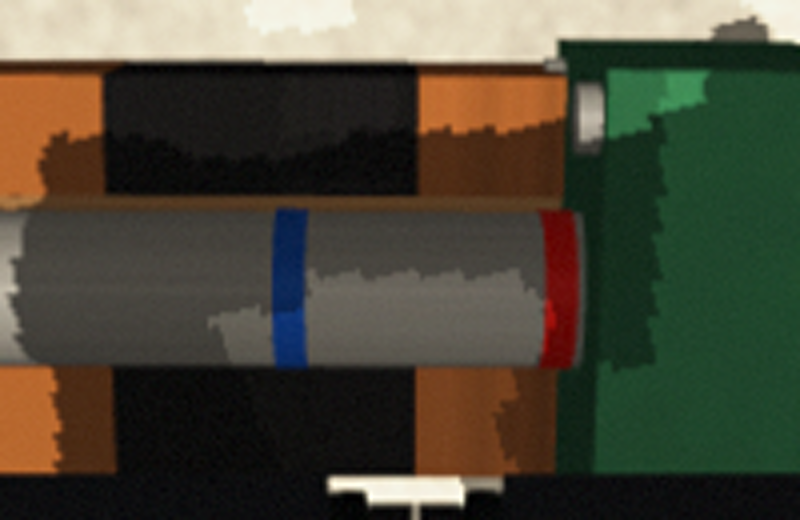

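Run:
```python
from cyl import *
import pickle
W=cam("wrist",pickle.load(open("w5.pkl","rb")))
im=cv2.imread("pics/w5.png")[:,:,::-1]
crop(im,340,195,380,250,12,"pics/w5b.png")
f=lambda u,v:(220+u/4-.4,150+v/4-.4)
for n,u,v in [("bluef",307,285),("blueb",274,285),("redb",543,285),("redf",578,285),("face",584,285)]: print(n,cyl(W,f(u,v)))
for n,u,v in [("y90",105,120),("y30",417,120),("face",566,120),("y90",115,430),("y30",416,430),("face",557,430)]:
    p=onz(W,f(u,v),.037)[:2]-m;print(n,p@X*1000,p@Y*1000)
```

```text
bluef (array([ 3.8637, 50.3095, 14.4939]), np.True_)
blueb (array([ 3.8618, 56.3552, 14.4944]), np.True_)
redb (array([ 3.8997,  6.9718, 14.4842]), np.True_)
redf (array([ 3.9085,  0.5141, 14.4818]), np.True_)
face (array([ 3.9101, -0.594 , 14.4814]), np.True_)
y90 31.81299427576974 89.42971462763786
y30 31.85768591310438 29.896956493216553
face 31.967805409221796 1.3688028873261897
y90 -30.096799226834595 90.06981214102136
y30 -30.117501386019658 29.76957620062129
face -30.154587867399343 1.424213376405154
```

View pics/w5b.png

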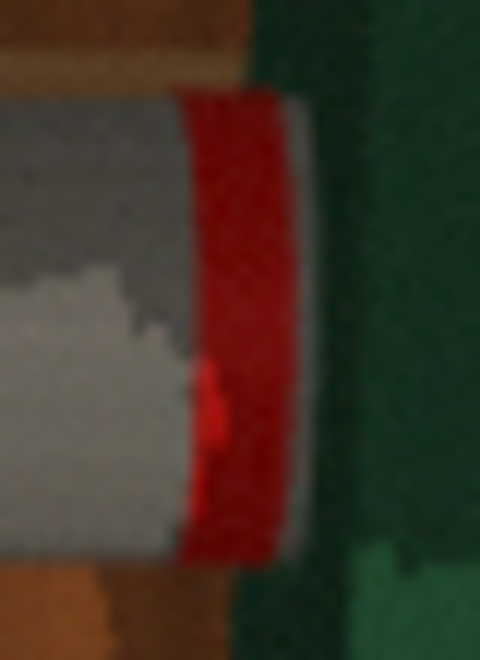

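```bash
python3 cr.py 0 140 43; python3 -m jog '[{"slide":[0,-4,-0.1],"roll":0},{"slide":[0,-8,-0.2],"roll":0.3},{"slide":[0,-11,-0.3],"roll":0.3},{"slide":[0,-11,-0.3],"roll":0.3},{"slide":[0,-11,-0.3],"roll":0.3}]'>/dev/null; python3 cr.py 0 140 43
```

```text
cradle mm -0.6348961096020351 34.65559991610916 183.77047495602443 Fy 0.11183448748797453 Fx 0.5302009350776052 Fz 0.3294869463247638
t 8.7833 pos [ 0.5609 -0.0311  0.1838] tooly ang -104.84262851787854 vert [-0.9998  0.0189  0.0108] F [ 0.541  -0.0311  0.3295] w 0.0005914280865624404
slide cm [ 13.8728 -10.7986  -0.2797]
roll 0.3573714821214651
cradle mm 0.31277056133138803 148.1841091335094 181.2574708097937 Fy -0.425517538611996 Fx 0.325294164745917 Fz 0.011111468393755514
t 9.2 pos [0.5916 0.0782 0.1813] tooly ang -104.81772025533161 vert [-0.9998  0.0179  0.0122] F [ 0.2023 -0.4959  0.0111] w 0.0004595716803929741
slide cm [13.8376  0.5708 -0.1322]
roll 0.38227974466838077
```

```bash
python3 -m jog '[{"slide":[4,0.2,-0.1],"roll":0.2},{"slide":[8,0.3,-0.15],"roll":0.4},{"slide":[12,0.4,-0.15],"roll":0.4},{"slide":[13.8,0.4,-0.15],"roll":0.4},{"slide":[13.8,0.4,-0.15],"roll":0.4}]'>/dev/null; python3 -m jog '[{"slide":[0,0,0],"roll":0}]'>/dev/null; python3 cr.py 0 130.4 43
```

```text
cradle mm -2.2978766794633025 139.18526919721154 39.00556077377955 Fy 0.35739540026184935 Fx 0.780728025713479 Fz 2.3691722012920433
t 9.7 pos [0.5867 0.0702 0.039 ] tooly ang -105.25955013359143 vert [-0.9996  0.0212  0.0196] F [0.8471 0.1402 2.3692] w 0.0005225175420932093
slide cm [-0.3852  0.8866 -0.2232]
roll -0.05955013359141503
```

```bash
python3 -m jog '[{"slide":[-0.35,0,-0.1],"roll":0},{"slide":[-0.35,0.3,-0.2],"roll":0},{"slide":[-0.35,0.5,-0.2],"roll":0},{"slide":[-0.35,0.7,-0.2],"roll":0},{"slide":[-0.35,0.75,-0.2],"roll":0}]'>/dev/null;  python3 cr.py 0 130.4 43
```

```text
cradle mm 0.350415502789192 131.20159162523169 43.43459280540832 Fy -0.3955339704301037 Fx 0.34373965031419157 Fz -0.1005707268671257
t 10.1167 pos [0.5871 0.0618 0.0434] tooly ang -105.3056796388538 vert [-0.9996  0.0213  0.0183] F [ 0.228  -0.4718 -0.1006] w 0.0002538087877831095
slide cm [0.0458 0.0793 0.0341]
roll -0.1056796388538146
```

```bash
python3 -m jog '[{"slide":[0.03,0.03,0.02],"roll":0},{"slide":[0.04,0.07,0.03],"roll":0},{"slide":[0.04,0.09,0.03],"roll":0},{"slide":[0.04,0.09,0.03],"roll":0}]'>/dev/null;  python3 cr.py 0 130.4 43
```

```text
cradle mm 0.2036872839645612 130.80717954736457 43.340875704745464 Fy 2.3939172052232984 Fx 0.8527782394906788 Fz 1.8440463257439448
t 10.45 pos [0.5869 0.0615 0.0433] tooly ang -105.28581056226949 vert [-0.9996  0.0206  0.0177] F [1.4506 2.0866 1.844 ] w 0.000584736363522828
slide cm [0.0353 0.04   0.0197]
roll -0.08581056226950068
```

```bash
python3 -m jog '[{"slide":[0.03,0.04,0.02],"roll":0},{"slide":[0.03,0.07,0.02],"roll":0},{"slide":[0.03,0.07,0.02],"roll":0}]'>/dev/null;  python3 cr.py 0 130.4 43;  python3 -m jog '[{"slide":[-1,-0.5,0],"roll":0},{"slide":[-4,-0.5,0],"roll":0},{"slide":[-8,0,0],"roll":0},{"slide":[-12,4,0],"roll":0},{"slide":[-15,8,0],"roll":0}]'>/dev/null; python3 -m jog '[{"slide":[0,2,0.2],"roll":0},{"slide":[-1,4,0.2],"roll":0},{"slide":[-1,4,0.2],"roll":0},{"slide":[-1,4,0.2],"roll":0},{"slide":[-1,4,0.2],"roll":0}]'>/dev/null; python3 cr.py 0 132 43
python3 - <<'E'
from h import *
import pickle
s=r.read_state();im=r.camera("wrist");cv2.imwrite("pics/w6.png",im[:,:,::-1]);pickle.dump(s,open("w6.pkl","wb"))
crop(im,340,180,400,240,12,"pics/w6b.png")
crop(im,220,150,420,280,4,"pics/w6a.png")
E
```

```text
cradle mm 0.15103137433701563 130.43016456453412 43.20607542534781 Fy 2.9562556080904967 Fx 0.636111897728585 Fz 1.7221561446600342
t 10.7 pos [0.5867 0.0611 0.0432] tooly ang -105.2739899433419 vert [-0.9996  0.0201  0.0173] F [1.389  2.6861 1.7222] w 0.0003674895867221923
slide cm [0.0209 0.0026 0.0147]
roll -0.07398994334189979
cradle mm -0.1934822947236535 33.807530581515856 193.67499428198843 Fy 0.618309878045212 Fx -0.3444955730192394 Fz -0.5271841389497571
t 11.5333 pos [ 0.5611 -0.032   0.1937] tooly ang -104.9969928935939 vert [-0.9997  0.0189  0.0168] F [-0.1703  0.687  -0.5272] w 0.0007420538855598932
slide cm [ 14.8762 -10.1022  -0.304 ]
roll 0.20300710640611896
```

View pics/w6a.png

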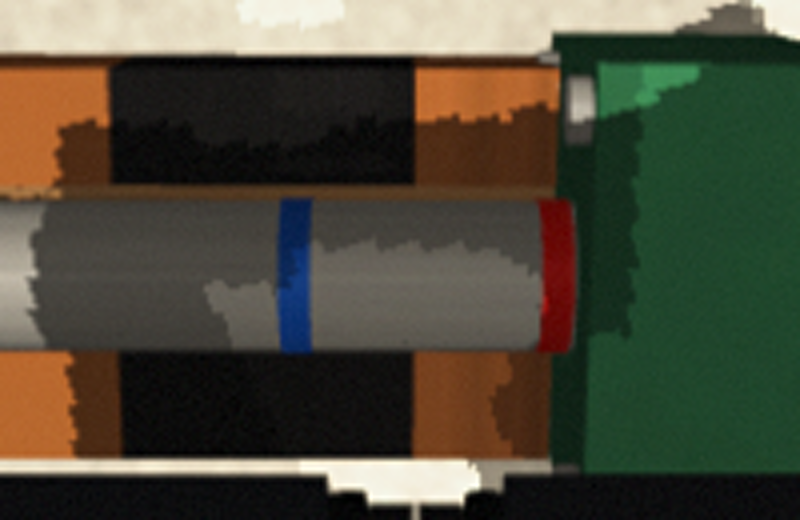

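```bash
python3 go.py .4475 -.2846 .18 -99.7;python3 -m jog '[{"slide":[0,3.5,1.5],"roll":-1},{"slide":[0,7,3],"roll":-2},{"slide":[0,10.5,4.5],"roll":-4},{"slide":[0,14,6],"roll":-5},{"slide":[0,17.5,7.5],"roll":-5}]' 0.2 20 >/dev/null; python3 go.py .4475 -.2846 .18 -99.7
```

```text
t 11.5833 pos [ 0.5611 -0.0316  0.1934] tooly ang -104.94572458369205 vert [-0.9997  0.0188  0.0172] F [-0.5678  0.1501 -0.3348] w 0.00037755996702294243
slide cm [ 1.9299 27.3429  4.4149]
roll -5.245724583692038
t 12.0 pos [ 0.4424 -0.1812  0.1976] tooly ang -99.7469420973306 vert [-0.9997  0.0166  0.0196] F [ 0.6394 -0.7284 -0.3308] w 0.02605543103911399
slide cm [ 1.8831 10.0756 -2.2886]
roll -0.04694209733060006
```

```bash
python3 -m jog '[{"slide":[0,3,-0.6],"roll":0},{"slide":[0,6,-1.4],"roll":0},{"slide":[0,8.5,-2],"roll":0},{"slide":[0,9.5,-2.1],"roll":0},{"slide":[0,9.5,-2.1],"roll":0}]'>/dev/null; python3 -m jog '[{"slide":[0,0,0],"roll":0},{"slide":[0,0,0],"roll":0},{"slide":[0,0,0],"roll":0}]'>/dev/null; python3 go.py .4475 -.2846 .077 -99.7;  python3 - <<'E'
from h import *
import pickle
s=r.read_state();im=r.camera("wrist");cv2.imwrite("pics/w7.png",im[:,:,::-1]);pickle.dump(s,open("w7.pkl","wb"))
E
```

```text
t 12.6667 pos [ 0.4472 -0.2779  0.1979] tooly ang -99.7169228246447 vert [-0.9997  0.0155  0.0211] F [-0.4021 -0.0217 -0.1059] w 0.06851201823600662
slide cm [12.0915  0.4682 -0.4015]
roll -0.016922824644694856
```

View pics/w7.png

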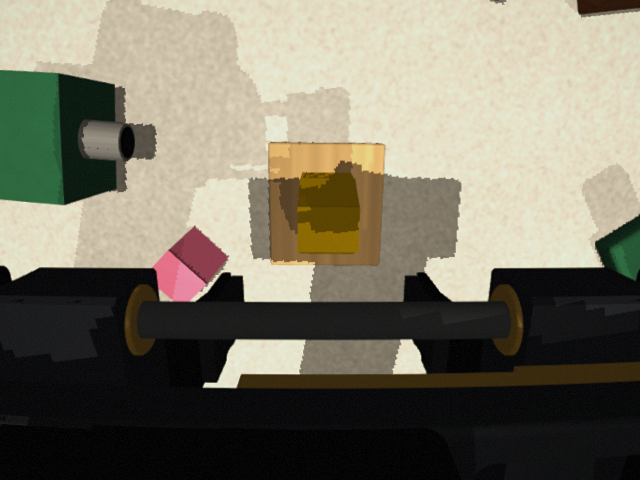

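Run:
```python
from h import *
import pickle
W=cam("wrist",pickle.load(open("w7.pkl","rb")))
im=cv2.imread("pics/w7.png")[:,:,::-1];crop(im,260,135,390,270,4.4,"pics/w7a.png")
P=np.array([onz(W,uv,.092)[:2] for uv in [(300,206),(360,206),(359,254),(299,252)]]);print(P,P.mean(0))
```

```text
[[ 0.4673 -0.2683]
 [ 0.4604 -0.3081]
 [ 0.4269 -0.3025]
 [ 0.4356 -0.2616]] [ 0.4476 -0.2851]
```

View pics/w7a.png

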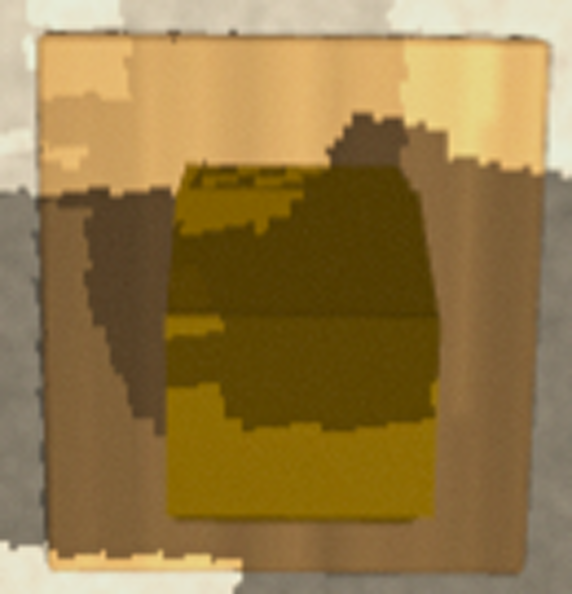

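```bash
python3 -m jog '[{"slide":[2,0.2,-0.2],"roll":0},{"slide":[4.5,0.3,-0.3],"roll":0},{"slide":[7,0.4,-0.4],"roll":0},{"slide":[8,0.4,-0.4],"roll":0},{"slide":[8,0.4,-0.4],"roll":0}]'>/dev/null; python3 -m jog '[{"slide":[0,0,0],"roll":0},{"slide":[0,0,0],"roll":0}]'>/dev/null; python3 go.py .4475 -.2848 .077 -99.7
```

```text
t 13.3 pos [ 0.4479 -0.2822  0.1172] tooly ang -99.6467262543499 vert [-0.9996  0.0143  0.0235] F [-0.6236  0.1577 -0.0244] w 0.06922003355625231
slide cm [ 4.0187  0.2058 -0.0952]
roll 0.053273745650102455
```

```bash
python3 -m jog '[{"slide":[1,0.2,-0.1],"roll":0},{"slide":[2,0.2,-0.1],"roll":0},{"slide":[3,0.2,-0.1],"roll":0},{"slide":[3.7,0.2,-0.1],"roll":0},{"slide":[3.7,0.2,-0.1],"roll":0}]'>/dev/null; python3 -m jog '[{"slide":[0,0,0],"roll":0}]'>/dev/null; python3 go.py .4475 -.2848 .077 -99.7
```

```text
t 13.8 pos [ 0.4464 -0.284   0.0778] tooly ang -99.64126376988447 vert [-0.9996  0.0125  0.0268] F [1.1704 0.7658 0.5134] w 0.06968334461023651
slide cm [ 0.0725  0.0597 -0.1238]
roll 0.05873623011552809
```

```bash
python3 -m jog '[{"slide":[0,0.06,-0.1],"roll":0},{"slide":[0,0.06,-0.1],"roll":0},{"slide":[0,0.06,-0.1],"roll":0},{"slide":[0,0.06,-0.1],"roll":0},{"slide":[0,0.06,-0.1],"roll":0}]' 1 15; python3 -m jog '[{"slide":[0,0,0],"roll":0},{"slide":[0,0,0],"roll":0}]';python3 go.py .4475 -.2848 .12 -99.7
```

```text
time: 14.22
ee_pos: [0.4474, -0.2848, 0.078]
eef_rot: [-0.695, 0.063, 0.714, 0.056]
ft_force: [0.1, -0.6, 0.2]
width: 0.0444
time: 14.38
ee_pos: [0.4474, -0.2848, 0.0781]
eef_rot: [-0.695, 0.063, 0.714, 0.056]
ft_force: [-0.0, 0.9, -0.4]
width: 0.0419
t 14.3833 pos [ 0.4474 -0.2848  0.0781] tooly ang -99.63792098756552 vert [-0.9996  0.0128  0.0264] F [-0.0263  0.8503 -0.4307] w 0.04191747002506542
slide cm [-4.1933  0.0518  0.1055]
roll 0.062079012434480774
```

```bash
python3 -m jog '[{"slide":[-0.4,0,0],"roll":0},{"slide":[-0.9,0.01,0.02],"roll":0},{"slide":[-1.4,0.02,0.03],"roll":0},{"slide":[-1.9,0.02,0.05],"roll":0},{"slide":[-2.4,0.03,0.06],"roll":0}]'; python3 -m jog '[{"slide":[-1,0.01,0.02],"roll":0},{"slide":[-2,0.02,0.04],"roll":0},{"slide":[-3,0.03,0.06],"roll":0},{"slide":[-4,0.05,0.1],"roll":0},{"slide":[-4,0.05,0.1],"roll":0}]';python3 go.py .4475 -.2848 .12 -99.7
python3 - <<'E'
from h import *
im=r.camera("scene");crop(im,240,100,400,220,5,"pics/s8.png")
im=r.camera("wrist");cv2.imwrite("pics/w8.png",im[:,:,::-1])
E
```

```text
time: 14.8
ee_pos: [0.4476, -0.2849, 0.1028]
eef_rot: [-0.695, 0.063, 0.714, 0.056]
ft_force: [0.6, -0.2, -0.8]
width: 0.042
time: 15.22
ee_pos: [0.4488, -0.2855, 0.1455]
eef_rot: [-0.696, 0.064, 0.713, 0.055]
ft_force: [0.8, 0.0, 0.9]
width: 0.042
t 15.2167 pos [ 0.4488 -0.2855  0.1455] tooly ang -99.64288674666562 vert [-0.9996  0.0145  0.0227] F [0.8282 0.0423 0.9127] w 0.042047562072958275
slide cm [ 2.5531 -0.0799  0.0794]
roll 0.057113253334364344
```

View pics/s8.png

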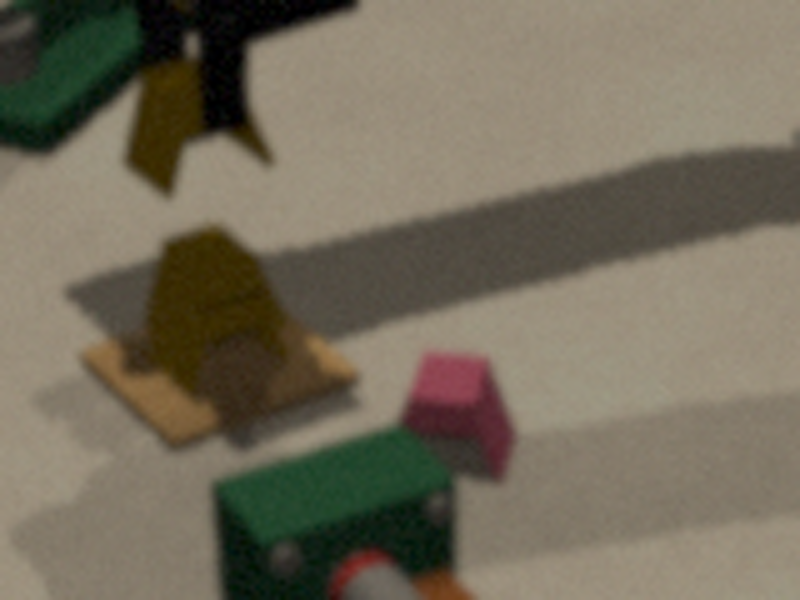

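View pics/w8.png

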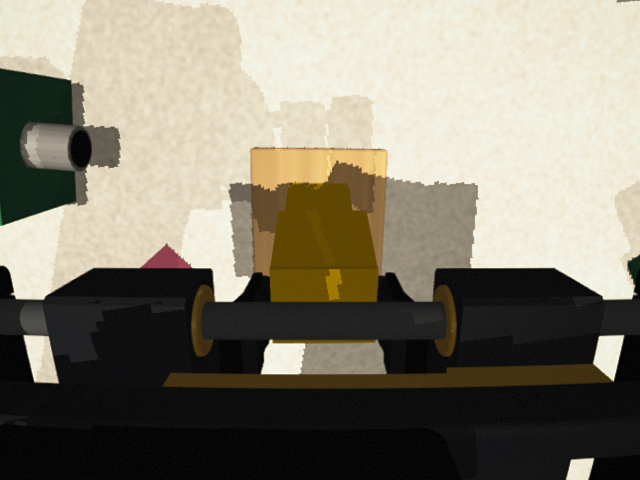

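```bash
python3 cr.py 0 60 160 -105.2; python3 -m jog '[{"slide":[-1,-1.5,-0.5],"roll":1},{"slide":[-1.5,-4.5,-1.2],"roll":2},{"slide":[-1.5,-8,-2],"roll":3.5},{"slide":[-1.5,-11.5,-2.8],"roll":5},{"slide":[-1.5,-15,-4],"roll":5.6}]' >/dev/null; python3 cr.py 0 60 160
```

```text
cradle mm -43.13927711611485 -240.07726380283017 143.3224863970478 Fy 0.7444709990723195 Fx 0.4619711497491561 Fz -1.1651408053373289
t 15.3167 pos [ 0.4478 -0.2851  0.1433] tooly ang -99.645305116528 vert [-0.9996  0.0136  0.0251] F [ 0.641   0.5973 -1.1651] w 0.04225618016043287
slide cm [ -2.2477 -29.4239  -7.1441]
roll 5.554694883471996
cradle mm -18.18528899927534 -85.43331738075908 154.80644732496114 Fy -0.6468848635054292 Fx 0.9100026841781681 Fz -0.6834401785804907
t 15.7333 pos [ 0.5125 -0.1424  0.1548] tooly ang -105.38310415387845 vert [-0.9996  0.0163  0.0245] F [ 0.7086 -0.8628 -0.6834] w 0.04207960449913707
slide cm [ -0.7999 -14.5387  -1.753 ]
roll -0.18310415387844614
```

```bash
python3 -m jog '[{"slide":[-0.3,-3.5,-0.3],"roll":-0.1},{"slide":[-0.6,-7,-0.8],"roll":-0.2},{"slide":[-0.7,-10.5,-1.2],"roll":-0.2},{"slide":[-0.7,-13,-1.6],"roll":-0.2},{"slide":[-0.7,-14,-1.7],"roll":-0.2}]' >/dev/null;  python3 -m jog '[{"slide":[0,0,0],"roll":0},{"slide":[0,0,0],"roll":0},{"slide":[0,0,0],"roll":0}]' >/dev/null; python3 cr.py 0 60 90;python3 - <<'E'
from h import *
import pickle
s=r.read_state();im=r.camera("wrist");cv2.imwrite("pics/w9.png",im[:,:,::-1]);pickle.dump(s,open("w9.pkl","wb"))
E
```

```text
cradle mm -1.4422512580421887 57.62067250214964 158.00493099441712 Fy 0.4077999221247688 Fx 0.1847065065460281 Fz -0.6993695767122933
t 16.4 pos [ 0.5661 -0.0087  0.158 ] tooly ang -104.98075785585554 vert [-0.9995  0.0152  0.0264] F [ 0.2852  0.3451 -0.6994] w 0.04193578825323913
slide cm [ 6.7899 -0.3408 -0.3245]
roll 0.21924214414445942
```

View pics/w9.png

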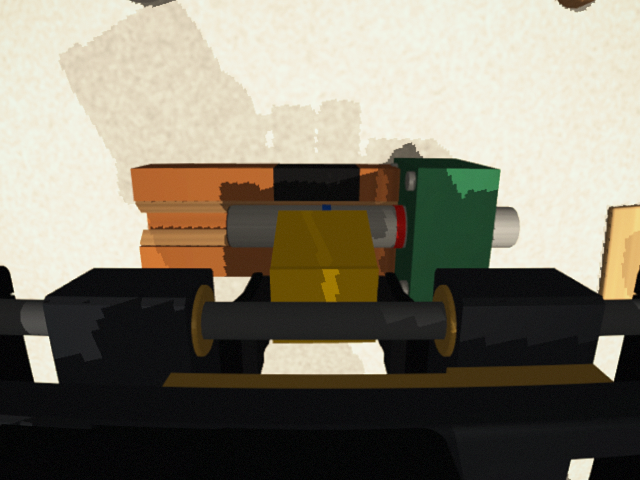

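```bash
python3 -m jog '[{"slide":[1.5,-0.2,-0.2],"roll":0.1},{"slide":[3.5,-0.35,-0.3],"roll":0.2},{"slide":[5.5,-0.35,-0.3],"roll":0.2},{"slide":[6.8,-0.35,-0.3],"roll":0.2},{"slide":[6.8,-0.35,-0.3],"roll":0.2}]' >/dev/null;  python3 -m jog '[{"slide":[0,0,0],"roll":0},{"slide":[0,0,0],"roll":0}]' >/dev/null; python3 cr.py 0 60 68
```

```text
cradle mm -1.1833908348938167 56.764842046168056 87.93300788278341 Fy -0.3381628568491631 Fx 0.3592600592161902 Fz -0.02763196734740858
t 17.0333 pos [ 0.5661 -0.0096  0.0879] tooly ang -105.3966361067958 vert [-0.9994  0.0174  0.0299] F [ 0.258  -0.4205 -0.0276] w 0.04176200361543402
slide cm [ 1.983  -0.3585 -0.1766]
roll -0.19663610679577914
```

```bash
python3 -m jog '[{"slide":[0.3,-0.3,-0.15],"roll":-0.2},{"slide":[0.7,-0.38,-0.2],"roll":-0.2},{"slide":[1.1,-0.38,-0.2],"roll":-0.2},{"slide":[1.5,-0.38,-0.2],"roll":-0.2},{"slide":[1.6,-0.38,-0.2],"roll":-0.2}]' >/dev/null;  python3 -m jog '[{"slide":[0,0,0],"roll":0}]' >/dev/null; python3 cr.py 0 60 67
```

```text
cradle mm -0.25267375603282677 60.132530203897694 70.654254079891 Fy 0.2579413528995311 Fx 0.2201446331526893 Fz -1.4796631246354761
t 17.5333 pos [ 0.5679 -0.0066  0.0707] tooly ang -105.18145655642803 vert [-0.9994  0.0176  0.0314] F [ 0.2801  0.1912 -1.4797] w 0.04182334642687607
slide cm [ 0.3646  0.0068 -0.0367]
roll 0.01854344357195714
```

Positioned; now lower the last 3–4 mm gently, watching the force.

```bash
python3 -m jog '[{"slide":[0.07,0,0],"roll":0},{"slide":[0.14,0,-0.01],"roll":0},{"slide":[0.21,0,-0.02],"roll":0},{"slide":[0.28,0,-0.02],"roll":0},{"slide":[0.28,0,-0.02],"roll":0}]' >/dev/null; python3 cr.py 0 60 67
```

```text
cradle mm -0.1752643111250507 60.07638624146288 67.76867871225686 Fy -0.09073626146822351 Fx -0.405179864053774 Fz 0.004548410393946045
t 17.95 pos [ 0.568  -0.0067  0.0678] tooly ang -105.18442252095652 vert [-0.9993  0.0176  0.0315] F [-0.4148  0.0187  0.0045] w 0.04190284891555318
slide cm [ 0.0764  0.0063 -0.0199]
roll 0.015577479043486164
```

```bash
python3 -m jog '[{"slide":[0.03,0,0],"roll":0},{"slide":[0.06,0,-0.01],"roll":0},{"slide":[0.08,0,-0.01],"roll":0},{"slide":[0.08,0,-0.01],"roll":0}]' >/dev/null; python3 cr.py 0 60 67; for i in 1; do python3 -m jog '[{"slide":[0,0,0],"roll":0}]'; done
```

```text
cradle mm -0.10425909435908196 60.092748360101695 67.03565961232582 Fy -0.37011479590998314 Fx 0.47847176046245277 Fz 0.6791371376228905
t 18.2833 pos [ 0.5681 -0.0067  0.067 ] tooly ang -105.18345944087604 vert [-0.9993  0.0176  0.0315] F [ 0.3647 -0.4826  0.6791] w 0.041893696705411494
slide cm [ 0.0034  0.0092 -0.0105]
roll 0.01654055912396757
time: 18.37
ee_pos: [0.5681, -0.0067, 0.0671]
eef_rot: [-0.689, 0.098, 0.713, 0.089]
ft_force: [-0.4, 0.4, 0.3]
width: 0.0418
```

Not clearly in contact yet; another 0.5 mm steps.

```bash
python3 -m jog '[{"slide":[0.03,0,0],"roll":0},{"slide":[0.05,0,0],"roll":0},{"slide":[0.05,0,0],"roll":0}]'; python3 -m jog '[{"slide":[0.03,0,0],"roll":0},{"slide":[0.05,0,0],"roll":0},{"slide":[0.05,0,0],"roll":0}]'
```

```text
time: 18.62
ee_pos: [0.5681, -0.0067, 0.0669]
eef_rot: [-0.689, 0.098, 0.713, 0.089]
ft_force: [-2.1, 0.0, 3.6]
width: 0.0419
time: 18.87
ee_pos: [0.5682, -0.0067, 0.0668]
eef_rot: [-0.689, 0.098, 0.713, 0.089]
ft_force: [-3.2, -0.2, 7.5]
width: 0.042
```

```bash
python3 -m jog '[{"slide":[-0.02,0,0],"roll":0},{"slide":[-0.02,0,0],"roll":0}]' - 5;  python3 -m jog '[{"slide":[0,0,0],"roll":0},{"slide":[0,0,0],"roll":0},{"slide":[0,0,0],"roll":0},{"slide":[0,0,0],"roll":0}]' 0.35; python3 cr.py 0 60 150
```

```text
time: 19.03
ee_pos: [0.5682, -0.0067, 0.067]
eef_rot: [-0.689, 0.098, 0.712, 0.089]
ft_force: [0.4, 0.2, 0.1]
width: 0.042
time: 19.37
ee_pos: [0.5682, -0.0067, 0.0669]
eef_rot: [-0.689, 0.098, 0.712, 0.089]
ft_force: [-0.7, -0.8, -1.1]
width: 0.0549
cradle mm 0.06225369274880273 60.16070317695385 66.8568614490225 Fy -0.9621555459395847 Fx -0.4343358180973588 Fz -1.0895061067654195
t 19.3667 pos [ 0.5682 -0.0067  0.0669] tooly ang -105.180092931856 vert [-0.9994  0.0177  0.0309] F [-0.6714 -0.8146 -1.0895] w 0.054873895360373806
slide cm [-8.3085  0.1636  0.2634]
roll 0.019907068143993456
```

```bash
python3 -m jog '[{"slide":[-1,0.02,0.03],"roll":0},{"slide":[-2.5,0.05,0.08],"roll":0},{"slide":[-5,0.1,0.15],"roll":0},{"slide":[-8,0.15,0.25],"roll":0},{"slide":[-11,0.2,0.35],"roll":0}]'; python3 -m jog '[{"slide":[-2,0,-1],"roll":0},{"slide":[-3,0,-4],"roll":0},{"slide":[-3,0,-4],"roll":0},{"slide":[-3,0,-4],"roll":0}]'>/dev/null;  python3 - <<'E'
from h import *
import pickle
s=r.read_state();im=r.camera("wrist");cv2.imwrite("pics/w10.png",im[:,:,::-1]);pickle.dump(s,open("w10.pkl","wb"))
im=r.camera("scene");cv2.imwrite("pics/s10f.png",im[:,:,::-1]);crop(im,240,120,400,300,3.3,"pics/s10.png")
im=r.camera("top");cv2.imwrite("pics/t10f.png",im[:,:,::-1])
E
```

```text
time: 19.78
ee_pos: [0.5678, -0.0065, 0.1787]
eef_rot: [-0.689, 0.098, 0.713, 0.089]
ft_force: [-0.0, 0.3, 0.8]
width: 0.0565
```

View pics/w10.png

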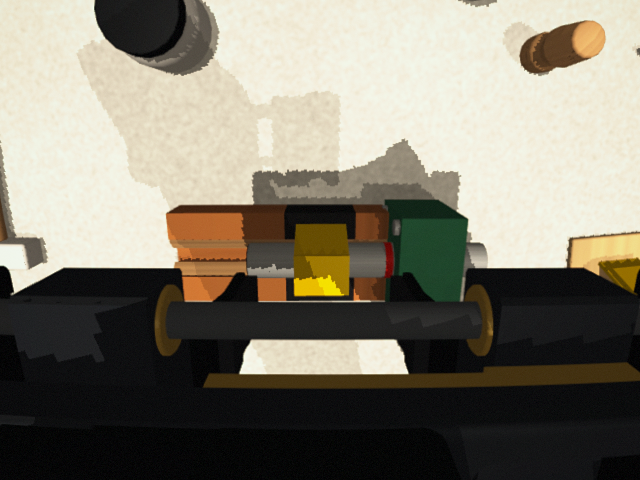

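View pics/s10.png

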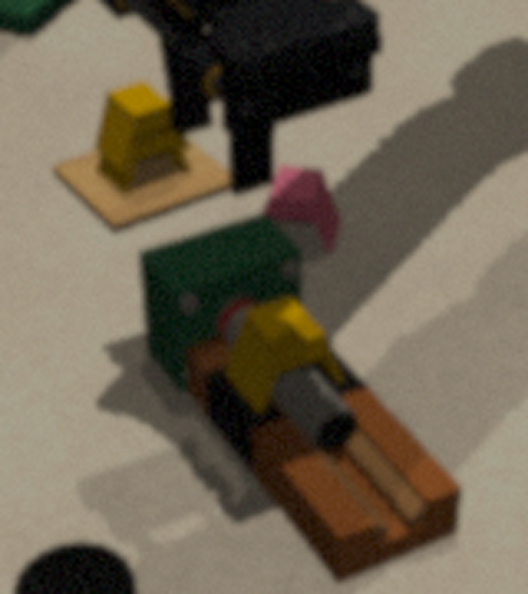

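View pics/t10f.png

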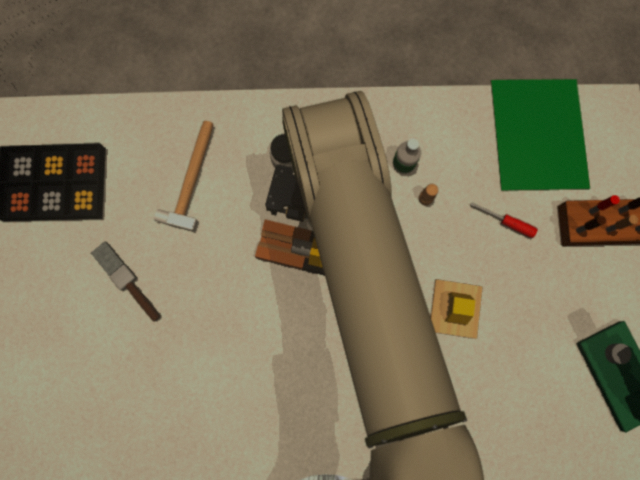

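Run:
```python
from cyl import *
import pickle
W=cam("wrist",pickle.load(open("w10.pkl","rb")))
im=cv2.imread("pics/w10.png")[:,:,::-1];crop(im,270,190,430,310,5,"pics/w10a.png")
for y in (0,-6): pass
for uv in [(295,254),(350,254),(349,296),(294,296)]:
    p=onz(W,uv,.081)[:2]-m;print(p@X*1000,p@Y*1000)
print(cyl(W,(394,262)))
```

```text
17.9394109101777 78.54214253265974
17.697947141882135 37.24879477946121
-16.59599956311825 37.38813972744028
-16.266019692278398 80.0213752158079
(array([ 2.5776, -1.2466, 14.7769]), np.True_)
```

View pics/w10a.png

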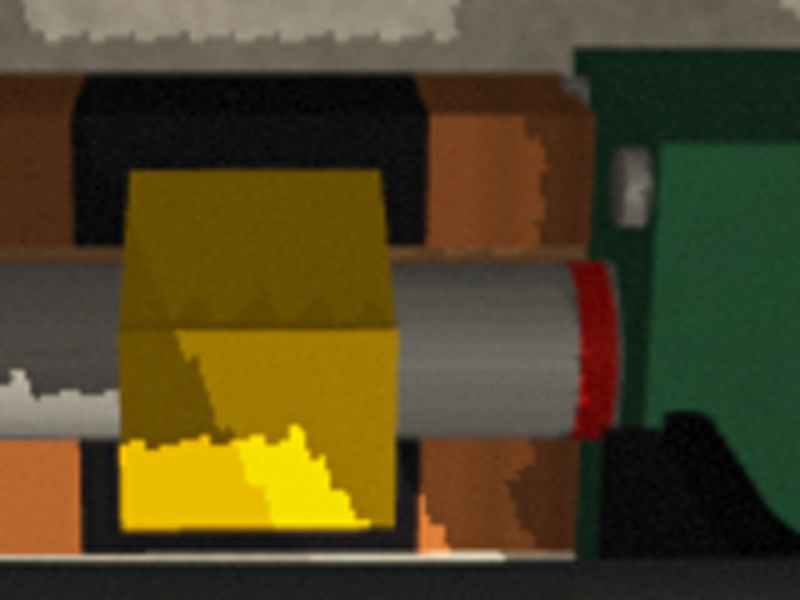

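```bash
python3 -c "
from bench import r
s=r.read_state();print(s['time'],s['ft_force'],s['ee_pos']);print(r.close_job())"
```

```text
20.2667 [0.6722245  0.46209695 0.19892936] [ 0.60661158 -0.01628819  0.20716384]
the job is handed in; nothing more can be done
None
```

I did both parts in the order asked and handed the job in at 20.3 s, with the gripper raised clear of everything.

- **Tube:** I pushed it by its tail with the fingers shut, stopping twice to look. In the last close-up the red band's front edge is level with the block's face to about half a millimetre, and the whole band still shows.
- **Saddle:** I gripped only the top saddle's head, about 14 mm down, and lifted it straight up. The other two stayed on the board. I lowered it until the feet met the pads, with 7.5 N of upward force just before I eased off and opened the fingers. It stands upright and square over the tube, with its centre measured about 2 mm or less from the middle of the pads.
- **Other things:** In the last pictures the pink look-alike, jar, mallet, brush, awl, bottle and burnisher look where they were.

**Checks that were off:**
- The tool picked up a tilt of about 2° during the moves, with no visible effect on the saddle.
- During the second nudge it dipped to 39 mm, 2 mm above the ledges, with 2.4 N of upward force, possibly a light touch.
- In the last picture the red edge measures 1.2 mm inside the face in absolute terms. I trusted the direct comparison of the band with the block's edge instead, because it does not depend on the camera calibration, which is only good to about 2 mm.

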